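# Put up the guard-screen posts on the bench rail

### The arm

A 7-joint arm with a two-finger parallel gripper is mounted at the origin on a cart in front of the work surface, level with it; the furniture and walls round the work are solid. World frame = base frame: x ahead of the robot, y to its left, z up, the work surface at z = 0. Lengths are in mm, angles in rad, forces in N, time in s.
With the tool pointing down it reaches from about 400 to 875 mm from the base axis. Payload 4.4 kg.
Tool frame: the origin (TCP) lies at the very end of the fingers, on their centre line; the grasp point (between the pads) lies 19 mm behind it; z points along the fingers, y is the direction in which the jaws open and shut (so a half turn about z gives the same grasp; the last joint's range is limited). The gripper opens to 85 mm and grips with 20 to 120 N. Pads are 22 mm wide; open, the fingers measure 114 mm over their backs; the gripper's body (76 mm by 85 mm) begins 54 mm behind the grasp point. The pads swing forward as they close: fully open they stand 13 mm farther back than shut.
Start: joints at [-1.271, 0.628, 0.038, 1.517, -0.027, 0.996, -0.02], TCP at [232.479, 607.019, 196.013] pointing down, gripper open.
Joint ranges: [-3.06, 3.06], [-0.37, 2.12], [-1.25, 1.32], [0.18, 2.47], [-1.1, 4.24], [0.23, 1.98], [-2.94, 2.94]. Speed limits (rad/s): [2.57, 2.57, 3.14, 3.14, 3.14, 3.14, 3.14].

### API

Orientations are given as [roll, pitch, yaw] about the fixed x, y, z axes, in that order (R = Rz(yaw) Ry(pitch) Rx(roll)).
In Python, from cell import read_state, get_image, calibration, finish_job gives the robot as it stands. The module is installed in compiled form; this text tells all that it offers.
- The arm moves only by the tool apply_moves, never from a script. Its argument "increments" is a list of rows, each an object of numbers: "tx", "ty", "tz": the shift along the world's x, y, z in m; "rx", "ry", "rz": the turn, a rotation vector about the world's x, y, z in units of 5 degrees (1.0 is 5 degrees); "claw": the finger opening in m, from 0 to 0.0854. In form: [{"tx": .., "ty": .., "tz": .., "rx": .., "ry": .., "rz": .., "claw": ..}, ...]. A call has 1 to 12 rows; each row is the pose to reach, as a shift and turn from the pose commanded when the call began; what a row does not reach only later rows make up. A row lasts 1/10 s, in which the tool goes at most 50 mm and 8.59 degrees, less where a joint would pass 70% of its speed; a pose out of reach is approached as far as the arm can. A call with a gripper value outside its range is refused whole. The fingers move at their own pace and stop on an object; the grip force is fixed at half the most. Time passes only in rows, so rows that repeat a pose let the fingers close. It gives the time, the measured TCP pose, the force and the opening at its end, in the units of the state.
- read_state(): the state, without advancing time (a new reading comes with each control period).
- get_image(name): name is "scene" or "top" or "wrist"; returns the picture (420x560x3 uint8, red, green, blue); there is no depth.
- calibration(name): a dict with "camera_matrix" (3x3 intrinsics, pixels), "distortion" ([k1, k2, p1, p2, k3] as OpenCV has them; the pictures are not rectified), "origin" and "attitude" of the camera in the world. Camera axes: x right, y up, looking along -z (the intrinsics and any distortion apply to the point x, -y, -z); pixel columns grow to the right and rows downward; lengths in mm; the calibration is good to about 2 mm. A picture is of the moment at which its call begins: read the wrist's pose just before it. calibration takes no time and is no camera call; for the wrist camera it gives the pose at the moment of the call.
- finish_job(): hands the job in, once; it reports no verdict.
The state is a dict: "clock": time; "qpos": joint angles; "qd": joint speeds; "tau": joint torques, N m; "eef_pos": TCP position; "tool_rot": TCP orientation; "force": force on the tool from outside, world axes, zero at the start; "torque": the same for the moment, N m; "width": finger opening in mm.
Only numpy, scipy, OpenCV 4.12 (cv2) and the standard library are available. Lean on these libraries where they do the work, as an engineer would, in place of code of your own. Each camera call takes 0.05 s, during which the arm holds its last target. There are 200 camera calls.

### The job

Put up the guard-screen posts that lie on the bench: tip each one upright over its heel, with the heel kept on the bench while it is being raised, slide its slotted foot under the washer of a captive wing nut on the bench rail (any stud, one post to a stud) until the stud is fully home in the slot, and screw that nut down clockwise until it stops tight on the foot. Two or three posts are there; leave them all standing upright and clamped, and leave the other things on the bench alone.

Things in the scene. Friction and masses are not known exactly. Their poses are not given: they have to be found in the camera images.
- post_1: Guard-screen post, 0.75 kg: grey slotted aluminium profile 40 x 40 mm, 184 mm long, black cap at the head, steel slotted foot. Lies on its back, foot pointing up. Origin: middle of the heel edge. Own x: from foot to head (vertical when it stands); own z: the way the foot points; own y: across. Column: x 12 to 184, y -20 to 20, z 0 to 40 mm; foot plate: x 0 to 12, y -45 to 45, z 0 to 66 mm. May be absent.
- post_2: Second post, the same as post_1 in every way. The foot is heavy: centre of mass about 35 mm from the sole and 32 mm from the heel edge (along own z), straight under the buttons, so a post stands safely by itself, and comes down upright on its sole once tipped to within about 40 degrees of upright. May be absent.
- post_3: Third post, the same as post_1 in every way. Where the posts lie and which way they point differs from start to start. May be absent.
- post_1_slot (a point): Point of post_1's slot where the stud's axis belongs: own x = 9, y = 0, z = 120 mm. From the foot plate two prongs (own x 6 to 12 mm: undersides 6 mm, tops 12 mm over the bench when it stands; 40 mm wide over both) reach to z = 142 mm with rounded tips. The open slot between them is 14 mm wide, its root at z = 114 mm, so a 10 mm stud is fully home at z = 119 mm.
- post_2_slot (a point): The same point of post_2
- post_3_slot (a point): The same point of post_3
- stud_a (a point): Axis of the left stud (seen from the robot) at the top of the rail, a steel strip 34 x 310 x 2.5 mm fixed flat on the bench. Studs: 10 mm diameter, 40 mm high over the bench, 115 mm apart. Own y: along the rail; own x: across it, away from the robot. There is most room for the posts on the far side of the rail, feet pointing back to the robot.
- stud_b (a point): The same for the middle stud. A foot clamped on a stud can still be swung round it by a knock; it should stand square to the rail so that its neighbour (feet 90 mm wide, studs 115 mm apart) has room.
- stud_c (a point): The same for the right stud. Behind it on the right stands the press: its white guard frame, 245 mm high, comes forward to x = 0.60 m between y = -0.35 and y = -0.11 m, its base to x = 0.59 m; nothing else tall stands in front of x = 0.65 m.
- nut_a (a joint): Turn of the left stud's captive wing nut, rad: 0 = fully loose (washer, 32 mm diameter, 20 mm over the bench), growing clockwise seen from above, 3 mm down per rad; at about 2.7 the washer meets the foot's prongs, 3.0 is the end of the thread. Starts 0 to 0.5: the prongs pass under it. Stays where it is left; takes about 0.06 Nm.
- nut_b (a joint): The same for the middle stud
- nut_c (a joint): The same for the right stud
- wing_a (a point): Place to grip the left nut, on its axis in the upper half of its wing: an upright black bar 62 mm long, 12 mm thick, 30 mm high; this point is 50 mm over the bench when the nut is loose and 42 mm when tight, the bar reaches 21 mm below and 9 mm above it; under it a hub of 24 mm diameter. Own y: along the bar (along the rail when the nut reads 0).
- wing_b (a point): The same for the middle nut. To draw back a foot that sits half under a washer, pull it out level before lifting it.
- wing_c (a point): The same for the right nut
- red_cutters: Side cutters with red grips, 146 x 52 x 14 mm, at the back: leave alone
- post_1_head (a point): Axis point of post_1's two round steel buttons, one on each side near the head (14 mm diameter, 6 mm out, 52 mm over both), at own x = 168, y = 0, z = 32 mm: the place to pinch it. Pinched there (20 to 30 N) the post turns about the buttons between the fingers and hangs upright by its own weight; even at 80 N it swings if its sole drags on the bench, so shift it with the sole just clear.
- post_2_head (a point): Axis point of post_2's two round steel buttons, one on each side near the head (14 mm diameter, 6 mm out, 52 mm over both), at own x = 168, y = 0, z = 32 mm: the place to pinch it.
- post_3_head (a point): Axis point of post_3's two round steel buttons, one on each side near the head (14 mm diameter, 6 mm out, 52 mm over both), at own x = 168, y = 0, z = 32 mm: the place to pinch it.
- spool: Small red wire spool, 66 mm diameter, 48 mm high, standing at the left: leave alone

How it is judged (in metres and radians):
At the end, for the whole second after the job is handed in: Every post that is there stands upright (within 0.06 rad) and still, with its slot point within 9 mm of a stud's axis, and that stud's nut is turned down to 2.5 rad or more (angle between each of post_1, post_2, post_3's own x axis and vertical below 0.06 rad and linear speed of each of post_1, post_2, post_3 below 0.02 m/s and ((horizontal distance between post_1_slot and stud_a below 0.009 m and value of joint nut_a above 2.5 rad) or (horizontal distance between post_1_slot and stud_b below 0.009 m and value of joint nut_b above 2.5 rad) or (horizontal distance between post_1_slot and stud_c below 0.009 m and value of joint nut_c above 2.5 rad)) and ((horizontal distance between post_2_slot and stud_a below 0.009 m and value of joint nut_a above 2.5 rad) or (horizontal distance between post_2_slot and stud_b below 0.009 m and value of joint nut_b above 2.5 rad) or (horizontal distance between post_2_slot and stud_c below 0.009 m and value of joint nut_c above 2.5 rad)) and ((horizontal distance between post_3_slot and stud_a below 0.009 m and value of joint nut_a above 2.5 rad) or (horizontal distance between post_3_slot and stud_b below 0.009 m and value of joint nut_b above 2.5 rad) or (horizontal distance between post_3_slot and stud_c below 0.009 m and value of joint nut_c above 2.5 rad))); the robot touches nothing.
It fails at once if the heel of post_1 leaves the bench by more than 35 mm while the post is not yet upright (angle between post_1's own x axis and vertical above 0.4 rad and height (world z) of post_1 above 0.035 m).
It fails at once if the heel of post_2 leaves the bench by more than 35 mm while the post is not yet upright (angle between post_2's own x axis and vertical above 0.4 rad and height (world z) of post_2 above 0.035 m).
It fails at once if the heel of post_3 leaves the bench by more than 35 mm while the post is not yet upright (angle between post_3's own x axis and vertical above 0.4 rad and height (world z) of post_3 above 0.035 m).
It fails at once if the red cutters or the wire spool are pushed aside (more than 40 mm) (distance of any of red_cutters, spool from where it was at the start of the episode above 0.04 m).
Of post_1, post_2, post_3 only 2 to 3 are there at a start; the rules pass over those that are not, and their reading is None.
At some moment in a run one of post_1, post_2, post_3 may be knocked a few centimetres aside while the robot is not near it.
Once in a run the grip may slacken for a moment while it holds something.
It also fails if it takes over 210 s, if anything falls off the work surface, if the arm or the gripper's body presses on something with over 40 N, if the wrist force passes 120 N, or if a joint passes its speed limit or range.

## Working session

There is one attempt and no reset: what is moved stays moved. The work goes in short steps, Python scripts to look and compute and a tool call to move; the robot and the scene stay as the last step left them, time stands still between calls to the robot, and variables do not carry over. Pictures are saved under pics/ and viewed, about 12 in all and at most 16, crops included, and the job is handed in when it is done.

Besides the shell and the picture viewer there is one more tool, called after ">>>" as name(argument=value, ...) on one line, values as JSON. apply_moves: Moves the arm, as the interface text tells. Its arguments: {"type":"object","properties":{"increments":{"type":"array"}},"required":["increments"]}

```bash
mkdir -p pics
cat > h.py <<'E'
import numpy as np, cv2
from cell import *
from scipy.spatial.transform import Rotation as R
def rot(a):
    a=np.array(a,float)
    return a if a.shape==(3,3) else (R.from_quat(a).as_matrix() if a.size==4 else R.from_euler('xyz',a).as_matrix())
def snap(n,f,crop=None,s=1):
    im=get_image(n)[:,:,::-1]
    cv2.imwrite('pics/raw_'+f,im)
    if crop: im=im[crop[1]:crop[3],crop[0]:crop[2]]
    cv2.imwrite('pics/'+f,cv2.resize(im,None,fx=s,fy=s,interpolation=cv2.INTER_CUBIC))
def px2w(n,uv,z,c=None):
    c=c or calibration(n)
    K=np.array(c['camera_matrix']);d=np.array(c['distortion'])
    p=cv2.undistortPoints(np.array(uv,float).reshape(-1,1,2),K,d).reshape(-1,2)
    r=np.c_[p[:,0],-p[:,1],-np.ones(len(p))]@rot(c['attitude']).T
    o=np.array(c['origin']);z=np.broadcast_to(z,len(p))
    return o+r*((z-o[2])/r[:,2])[:,None]
def w2px(n,P,c=None):
    c=c or calibration(n)
    q=(np.array(P,float).reshape(-1,3)-np.array(c['origin']))@rot(c['attitude'])
    q=q*[1,-1,-1]
    return cv2.projectPoints(q,np.zeros(3),np.zeros(3),np.array(c['camera_matrix']),np.array(c['distortion']))[0].reshape(-1,2)
E
python3 - <<'E'
from h import *
for n in['scene','top','wrist']:print(n,calibration(n))
print(read_state())
snap('top','top0.png',None,1.42);snap('scene','sc0.png',None,1.42)
E
```

```text
scene {'camera_matrix': array([[458.69992898,   0.        , 284.00580867],
       [  0.        , 458.69992898, 212.69376646],
       [  0.        ,   0.        ,   1.        ]]), 'distortion': array([0.03225534, 0.        , 0.        , 0.        , 0.        ]), 'origin': array([  10.36621423, -663.69912463, 1217.02981263]), 'attitude': array([ 0.68217642, -0.01643198, -0.61054874])}
top {'camera_matrix': array([[410.19755611,   0.        , 282.64621933],
       [  0.        , 410.19755611, 211.48342012],
       [  0.        ,   0.        ,   1.        ]]), 'distortion': array([-0.04567003,  0.        ,  0.        ,  0.        ,  0.        ]), 'origin': array([ 413.5192048 ,  121.99683181, 1345.00516279]), 'attitude': array([ 0.11318913, -0.04158967, -1.58656466])}
wrist {'camera_matrix': array([[318.00111415,   0.        , 280.54060823],
       [  0.        , 318.00111415, 208.42457273],
       [  0.        ,   0.        ,   1.        ]]), 'distortion': array([0.02405603, 0.        , 0.        , 0.        , 0.        ]), 'origin': array([160.9305357 , 634.04980721, 374.86607848]), 'attitude': array([-0.30350117,  0.0021798 ,  1.20488708])}
{'clock': 0.0, 'qpos': array([-1.27079642,  0.6293604 ,  0.0384571 ,  1.5183811 , -0.02699723,
        0.99631907, -0.02001964]), 'qd': array([-0.00012803,  0.00010544, -0.00068353,  0.00149622, -0.00160343,
       -0.0023154 ,  0.00052068]), 'tau': array([-3.95297238e-04, -5.63402259e+01,  1.22680563e+00, -1.93444973e+01,
        1.11456175e-02,  1.07161907e-02, -2.33818434e-05]), 'eef_pos': array([232.23254752, 606.33778754, 195.07601683]), 'tool_rot': array([-3.13964358e+00,  3.82135481e-05,  2.77576209e+00]), 'force': array([-0.00029884, -0.10343493,  0.21725814]), 'torque': array([ 0.03537136, -0.00751729, -0.02601874]), 'width': 85.18468997561746}
```

View pics/top0.png

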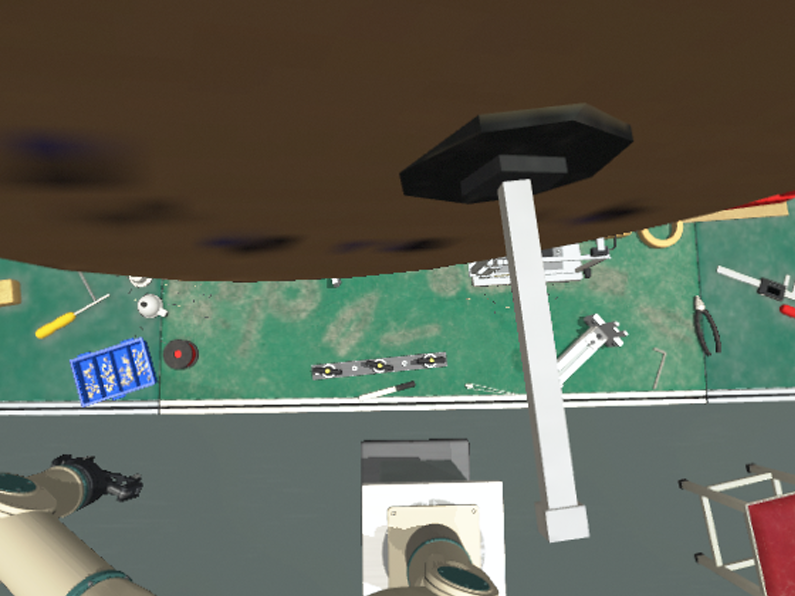

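View pics/sc0.png

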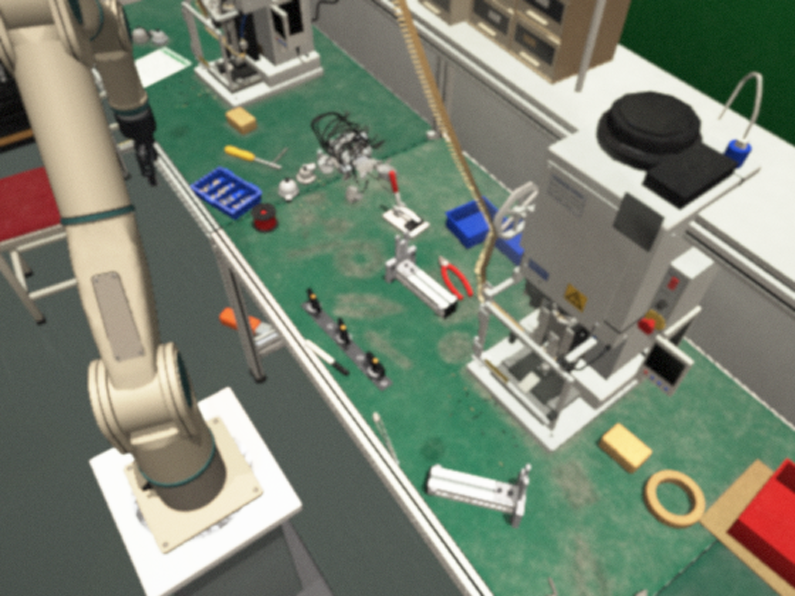

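The scene view shows two posts: one behind the rail, around (425,275), and one at front right, around (480,490). The rail's three studs are at about (312,300), (343,333) and (375,368). I'll enlarge this.

Run:
```python
import cv2,numpy as np
im=cv2.imread('pics/raw_sc0.png')
f=lambda a,b,c,d:cv2.resize(im[b:d,a:c],(400,400),interpolation=cv2.INTER_CUBIC)
# crops 90x90 px -> 400 (x4.444)
t=np.hstack([f(260,150,350,240),f(290,300,380,390)])
cv2.imwrite('pics/c1.png',t)
```

```text
(no output)
```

View pics/c1.png

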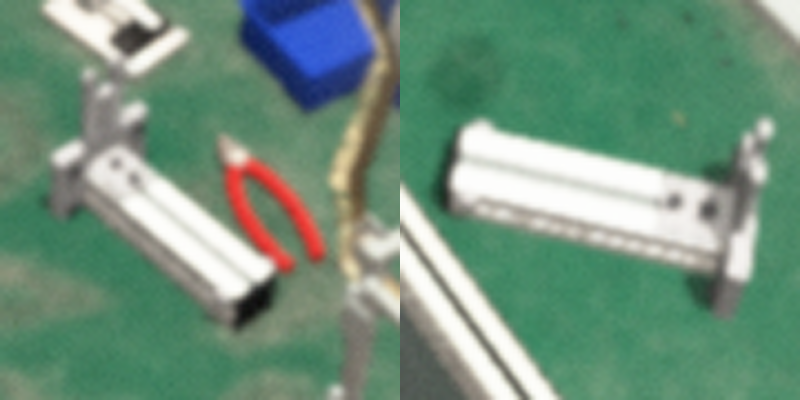

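Run:
```python
from h import *
c=lambda a,b,o:(o[0]+a/4.444,o[1]+b/4.444)
L=[c(*p,(260,150)) for p in[(218,300),(272,265),(88,182),(140,150)]]
Q=[c(*p,(290,300)) for p in[(475-400,130),(458-400,195),(735-400,185),(720-400,255)]]
print(px2w('scene',L,40).round(0));print(px2w('scene',Q,40).round(0))
S=[(312/1.42,298/1.42),(343/1.42,328/1.42),(376/1.42,362/1.42)]
print(px2w('scene',S,50).round(0))
print(px2w('scene',[(265/1.42,216/1.42)],24).round(0), px2w('scene',[(455/1.42,280/1.42)],10).round())
T=[(328/1.42,370/1.42),(380/1.42,366/1.42),(431/1.42,360/1.42)]
print(px2w('top',T,50).round(0))
```

```text
[[631.  46.  40.]
 [684.  50.  40.]
 [618. 196.  40.]
 [671. 200.  40.]]
[[ 390. -263.   40.]
 [ 357. -291.   40.]
 [ 499. -381.   40.]
 [ 463. -409.   40.]]
[[402. 231.  50.]
 [416. 117.  50.]
 [426.  -1.  50.]]
[[449. 562.  24.]] [[734. 114.  10.]]
[[407. 230.  50.]
 [414. 115.  50.]
 [426.   2.  50.]]
```

>>> apply_moves(increments=[{"tx": 0.03, "ty": -0.04, "tz": 0.04, "rz": -1, "claw": 0.085}, {"tx": 0.06, "ty": -0.08, "tz": 0.08, "rz": -2.4, "claw": 0.085}, {"tx": 0.09, "ty": -0.12, "tz": 0.08, "rz": -3.8, "claw": 0.085}, {"tx": 0.12, "ty": -0.16, "tz": 0.08, "rz": -5.2, "claw": 0.085}, {"tx": 0.15, "ty": -0.2, "tz": 0.08, "rz": -6.6, "claw": 0.085}, {"tx": 0.18, "ty": -0.24, "tz": 0.08, "rz": -8, "claw": 0.085}, {"tx": 0.21, "ty": -0.28, "tz": 0.08, "rz": -9.4, "claw": 0.085}, {"tx": 0.24, "ty": -0.33, "tz": 0.08, "rz": -10.8, "claw": 0.085}, {"tx": 0.27, "ty": -0.38, "tz": 0.08, "rz": -12, "claw": 0.085}, {"tx": 0.3, "ty": -0.43, "tz": 0.08, "rz": -12.8, "claw": 0.085}, {"tx": 0.33, "ty": -0.48, "tz": 0.08, "rz": -12.8, "claw": 0.085}, {"tx": 0.36, "ty": -0.52, "tz": 0.08, "rz": -12.8, "claw": 0.085}])

```text
$.increments[0]: bad value
```

Run:
```python
from h import *
s=read_state();print(s['clock'],s['qpos'].round(2),s['eef_pos'].round(1),s['tool_rot'].round(3));print(calibration('wrist'))
snap('wrist','w1.png',None,1.42)
```

```text
0.1 [-1.27  0.63  0.04  1.52 -0.03  1.   -0.02] [232.2 606.4 195.2] [-3.14   0.     2.776]
{'camera_matrix': array([[318.00111415,   0.        , 280.54060823],
       [  0.        , 318.00111415, 208.42457273],
       [  0.        ,   0.        ,   1.        ]]), 'distortion': array([0.02405603, 0.        , 0.        , 0.        , 0.        ]), 'origin': array([160.94658194, 634.08938578, 374.96234815]), 'attitude': array([-0.3034952 ,  0.00198259,  1.20488442])}
```

View pics/w1.png

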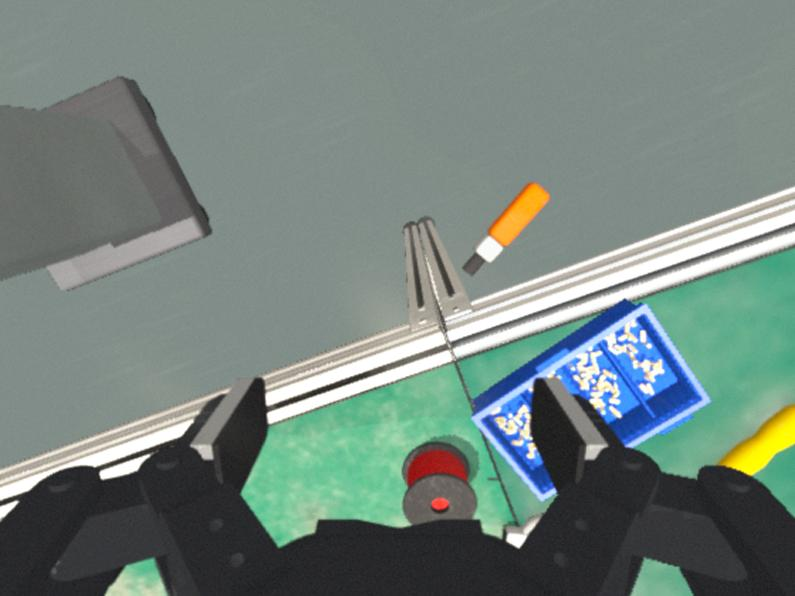

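The wrist view shows the spool and the blue bin. The arm hasn't moved, because the call was refused; I'll resend it with every field as a float.

>>> apply_moves(increments=[{"tx": 0.03, "ty": -0.04, "tz": 0.04, "rx": 0.0, "ry": 0.0, "rz": -1.0, "claw": 0.085}, {"tx": 0.06, "ty": -0.08, "tz": 0.08, "rx": 0.0, "ry": 0.0, "rz": -2.4, "claw": 0.085}, {"tx": 0.09, "ty": -0.12, "tz": 0.08, "rx": 0.0, "ry": 0.0, "rz": -3.8, "claw": 0.085}, {"tx": 0.12, "ty": -0.16, "tz": 0.08, "rx": 0.0, "ry": 0.0, "rz": -5.2, "claw": 0.085}, {"tx": 0.15, "ty": -0.2, "tz": 0.08, "rx": 0.0, "ry": 0.0, "rz": -6.6, "claw": 0.085}, {"tx": 0.18, "ty": -0.24, "tz": 0.08, "rx": 0.0, "ry": 0.0, "rz": -8.0, "claw": 0.085}, {"tx": 0.21, "ty": -0.28, "tz": 0.08, "rx": 0.0, "ry": 0.0, "rz": -9.4, "claw": 0.085}, {"tx": 0.24, "ty": -0.33, "tz": 0.08, "rx": 0.0, "ry": 0.0, "rz": -10.8, "claw": 0.085}, {"tx": 0.27, "ty": -0.38, "tz": 0.08, "rx": 0.0, "ry": 0.0, "rz": -12.0, "claw": 0.085}, {"tx": 0.3, "ty": -0.43, "tz": 0.08, "rx": 0.0, "ry": 0.0, "rz": -12.8, "claw": 0.085}, {"tx": 0.33, "ty": -0.48, "tz": 0.08, "rx": 0.0, "ry": 0.0, "rz": -12.8, "claw": 0.085}, {"tx": 0.37, "ty": -0.53, "tz": 0.08, "rx": 0.0, "ry": 0.0, "rz": -12.8, "claw": 0.085}])

```text
clock: 1.35
eef_pos: [562.3, 132.8, 276.0]
tool_rot: [-3.141, -0.0, 1.659]
force: [1.2, 1.1, 0.6]
width: 84.8
```

>>> apply_moves(increments=[{"tx": 0.04, "ty": -0.05, "tz": 0.0, "rx": 0.0, "ry": 0.0, "rz": 0.0, "claw": 0.085}, {"tx": 0.04, "ty": -0.05, "tz": 0.0, "rx": 0.0, "ry": 0.0, "rz": 0.0, "claw": 0.085}, {"tx": 0.04, "ty": -0.05, "tz": 0.0, "rx": 0.0, "ry": 0.0, "rz": 0.0, "claw": 0.085}])

```text
clock: 1.65
eef_pos: [603.0, 81.2, 275.5]
tool_rot: [-3.141, 0.002, 1.653]
force: [-0.4, 0.7, 0.8]
width: 85.1
```

Run:
```python
from h import *
s=read_state();print(s['clock'],s['qpos'].round(2),s['eef_pos'].round(1),s['tool_rot'].round(3))
snap('wrist','w1.png',None,1.42)
import json;c=calibration('wrist');json.dump({k:np.array(v).tolist() for k,v in c.items()},open('w1.json','w'))
```

```text
1.65 [-0.43  0.52  0.41  1.54 -0.22  1.13  0.11] [603.   81.2 275.5] [-3.141e+00  2.000e-03  1.653e+00]
```

View pics/w1.png

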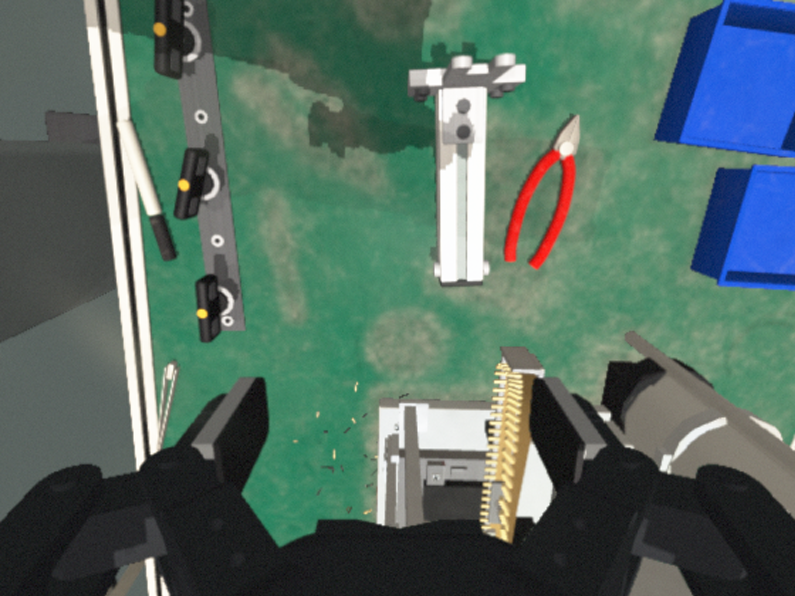

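Clear view. The buttons of the far post are at (437,270) and (488,269), its foot is at (462,75), the cutters' handle ends are close by at (512,260), and the wing tops are at (160,30), (185,185) and (202,313).

Run:
```python
from h import *
import json;c=json.load(open('w1.json'))
f=lambda l,z:px2w('w',np.array(l)/1.42,z,c).round(1)
b=f([(437,270),(488,269)],32);print('buttons',b,b.mean(0))
print('coltop at foot',f([(441,88),(486,88)],40),'foot top edge',f([(410,82),(525,77)],66))
print('prong tips',f([(460,60),(505,60)],142))
print('cutters',f([(512,260),(535,267)],12))
print('wing tops',f([(160,30),(184,185),(202,313)],59))
print('wing ends',f([(163,0),(167,75),(196,152),(184,215),(208,280),(205,338)],59))
print('rail holes',f([(202,117),(217,240),(228,322)],2.5))
# chain end triangulation
cs=calibration('scene')
for z in(0,50,100,150,200,245,300,350):print(z,f([(520,352)],z)[0],px2w('scene',np.array([(486,298)])/1.42,z,cs).round(0)[0])
```

```text
buttons [[641.   57.4  32. ]
 [689.8  62.6  32. ]] [665.4  60.   32. ]
coltop at foot [[625.9 215.6  40. ]
 [663.4 218.8  40. ]] foot top edge [[599.3 214.4  66. ]
 [688.2 225.2  66. ]]
prong tips [[628.3 218.7 142. ]
 [656.1 220.9 142. ]]
cutters [[716.8  69.3  12. ]
 [740.9  64.1  12. ]]
wing tops [[404.9 233.8  59. ]
 [415.7 119.2  59. ]
 [425.5   4.3  59. ]]
wing ends [[408.8 253.9  59. ]
 [407.7 202.9  59. ]
 [427.1 146.9  59. ]
 [414.1  93.7  59. ]
 [432.3  36.7  59. ]
 [427.3 -20.7  59. ]]
rail holes [[410.3 176.6   2.5]
 [419.7  62.    2.5]
 [428.3 -25.8   2.5]]
0 [745.3 -34.5   0. ] [767.  32.   0.]
50 [728.9 -13.2  50. ] [736.   4.  50.]
100 [712.4   8.2 100. ] [705. -25. 100.]
150 [695.9  29.6 150. ] [673. -53. 150.]
200 [679.5  51.  200. ] [642. -82. 200.]
245 [664.7  70.3 245. ] [ 614. -108.  245.]
300 [646.6  93.8 300. ] [ 580. -139.  300.]
350 [630.1 115.2 350. ] [ 549. -168.  350.]
```

>>> apply_moves(increments=[{"tx": 0.031, "ty": -0.011, "tz": -0.02, "rx": 0.0, "ry": 0.0, "rz": 0.5, "claw": 0.066}, {"tx": 0.062, "ty": -0.021, "tz": -0.06, "rx": 0.0, "ry": 0.0, "rz": 0.5, "claw": 0.066}, {"tx": 0.062, "ty": -0.021, "tz": -0.1, "rx": 0.0, "ry": 0.0, "rz": 0.5, "claw": 0.066}, {"tx": 0.062, "ty": -0.021, "tz": -0.14, "rx": 0.0, "ry": 0.0, "rz": 0.5, "claw": 0.066}, {"tx": 0.062, "ty": -0.021, "tz": -0.18, "rx": 0.0, "ry": 0.0, "rz": 0.5, "claw": 0.066}, {"tx": 0.062, "ty": -0.021, "tz": -0.2, "rx": 0.0, "ry": 0.0, "rz": 0.5, "claw": 0.066}, {"tx": 0.062, "ty": -0.021, "tz": -0.2, "rx": 0.0, "ry": 0.0, "rz": 0.5, "claw": 0.066}, {"tx": 0.062, "ty": -0.021, "tz": -0.2, "rx": 0.0, "ry": 0.0, "rz": 0.5, "claw": 0.066}])

```text
clock: 2.5
eef_pos: [663.8, 65.7, 76.5]
tool_rot: [3.141, -0.001, 1.705]
force: [-0.1, 0.2, -0.2]
width: 65.6
```

Run:
```python
from h import *
s=read_state();print(s['clock'],s['qpos'].round(2),s['eef_pos'].round(1),s['tool_rot'].round(3),s['width'])
snap('wrist','w2.png',None,1.42)
p=s['eef_pos']
import json;c=calibration('wrist');json.dump({k:np.array(v).tolist() for k,v in c.items()},open('w2.json','w'))
print(w2px('w',[[641,57.4,32],[690,62.6,32]],c)*1.42)
```

```text
2.5 [-0.32  0.81  0.32  1.57 -0.32  0.81  0.26] [663.8  65.7  76.5] [ 3.141e+00 -1.000e-03  1.705e+00] 65.5595096840386
[[351.90765006 314.77648807]
 [444.82472291 317.12412198]]
```

View pics/w2.png

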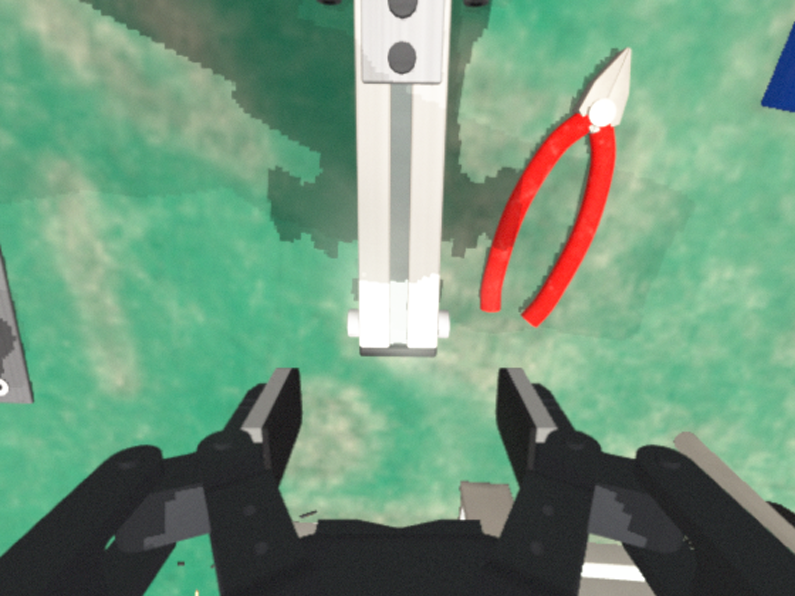

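Run:
```python
from h import *
import json;c=json.load(open('w2.json'))
f=lambda l,z:px2w('w',np.array(l)/1.42,z,c).round(1)
print(f([(353,324),(445,324)],32),f([(491,310)],10));print(read_state()['eef_pos'])
```

```text
[[642.1  52.3  32. ]
 [690.7  58.8  32. ]] [[719.3  62.8  10. ]]
[664.74824389  65.22331312  77.51362599]
```

>>> apply_moves(increments=[{"tx": 0.002, "ty": -0.01, "tz": 0.0, "rx": 0.0, "ry": 0.0, "rz": 0.0, "claw": 0.066}, {"tx": 0.002, "ty": -0.01, "tz": -0.02, "rx": 0.0, "ry": 0.0, "rz": 0.0, "claw": 0.066}, {"tx": 0.002, "ty": -0.01, "tz": -0.045, "rx": 0.0, "ry": 0.0, "rz": 0.0, "claw": 0.066}, {"tx": 0.002, "ty": -0.01, "tz": -0.063, "rx": 0.0, "ry": 0.0, "rz": 0.0, "claw": 0.066}, {"tx": 0.002, "ty": -0.01, "tz": -0.063, "rx": 0.0, "ry": 0.0, "rz": 0.0, "claw": 0.066}, {"tx": 0.002, "ty": -0.01, "tz": -0.063, "rx": 0.0, "ry": 0.0, "rz": 0.0, "claw": 0.066}])

```text
clock: 3.15
eef_pos: [667.0, 52.9, 14.3]
tool_rot: [3.14, 0.0, 1.702]
force: [0.2, 0.2, 0.1]
width: 66.0
```

>>> apply_moves(increments=[{"tx": 0.0, "ty": 0.002, "tz": -0.001, "rx": 0.0, "ry": 0.0, "rz": 0.0, "claw": 0.06}, {"tx": 0.0, "ty": 0.002, "tz": -0.001, "rx": 0.0, "ry": 0.0, "rz": 0.0, "claw": 0.045}, {"tx": 0.0, "ty": 0.002, "tz": -0.001, "rx": 0.0, "ry": 0.0, "rz": 0.0, "claw": 0.04}, {"tx": 0.0, "ty": 0.002, "tz": -0.001, "rx": 0.0, "ry": 0.0, "rz": 0.0, "claw": 0.04}, {"tx": 0.0, "ty": 0.002, "tz": -0.001, "rx": 0.0, "ry": 0.0, "rz": 0.0, "claw": 0.04}, {"tx": 0.0, "ty": 0.002, "tz": -0.001, "rx": 0.0, "ry": 0.0, "rz": 0.0, "claw": 0.04}])

```text
clock: 3.75
eef_pos: [666.0, 55.6, 12.1]
tool_rot: [3.142, 0.0, 1.702]
force: [-0.8, 0.3, 0.5]
width: 40.1
```

Run:
```python
from h import *
snap('wrist','w3.png',(140,130,420,340),2)
```

```text
(no output)
```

View pics/w3.png

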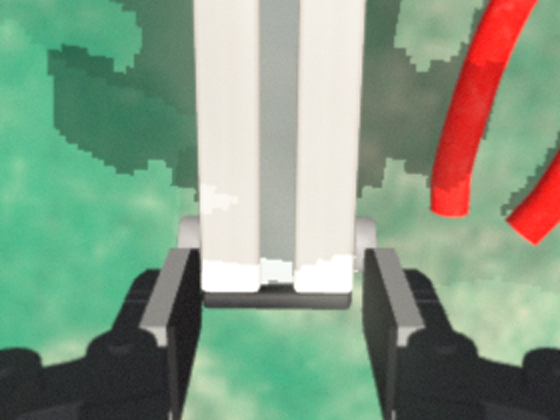

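Run:
```python
from h import *
s=read_state();print(s['eef_pos'],s['width'])
print(px2w('wrist',[(232.5,246),(322.5,249)],32), px2w('wrist',[(140+202/2,130+298/2),(140+352/2,130+298/2)],38))
g=s['eef_pos'];print(w2px('wrist',[g,g+[0,0,19],g+[-20,-3,10],g+[20,3,10],g+[-20,-3,20],g+[20,3,20]]))
```

```text
[665.96802405  55.60491831  12.0180489 ] 39.83928835425032
[[639.245211    56.94861541  32.        ]
 [688.30334103  61.6378733   32.        ]] [[646.1577958   40.88730912  38.        ]
 [686.59753387  46.24116684  38.        ]]
[[280.65968793 239.78715883]
 [280.65778356 253.28060529]
 [245.87822065 247.11980476]
 [315.48147616 246.01720637]
 [243.97895557 254.65933536]
 [317.38321169 253.50593834]]
```

>>> apply_moves(increments=[{"tx": 0.0, "ty": 0.0, "tz": 0.0, "rx": 0.0, "ry": 0.0, "rz": 0.0, "claw": 0.036}, {"tx": 0.0, "ty": 0.0, "tz": 0.0, "rx": 0.0, "ry": 0.0, "rz": 0.0, "claw": 0.034}, {"tx": 0.0, "ty": 0.0, "tz": 0.0, "rx": 0.0, "ry": 0.0, "rz": 0.0, "claw": 0.034}])

```text
clock: 4.1
eef_pos: [666.0, 55.6, 12.0]
tool_rot: [-3.141, -0.0, 1.702]
force: [-0.2, -0.4, -1.2]
width: 34.0
```

Run:
```python
from h import *
s=read_state();g=s['eef_pos']
c=w2px('scene',g)[0];print(c,w2px('scene',[g+[0,0,40],[666,58,32],[639,57,32]]))
x,y=int(c[0])-60,int(c[1])-60
print(x,y)
im=get_image('scene')[:,:,::-1][y:y+100,x:x+120];a=cv2.resize(im,None,fx=4,fy=4,interpolation=cv2.INTER_CUBIC)
w=get_image('wrist')[:,:,::-1][150:340,140:420];b=cv2.resize(w,(590,400),interpolation=cv2.INTER_CUBIC)
cv2.imwrite('pics/c4.png',cv2.resize(np.hstack([a,b]),None,fx=.74,fy=.74))
```

```text
[315.16233819 216.19245311] [[316.00043897 208.62498091]
 [315.14778978 211.96811029]
 [308.86185094 215.71265626]]
255 156
```

View pics/c4.png

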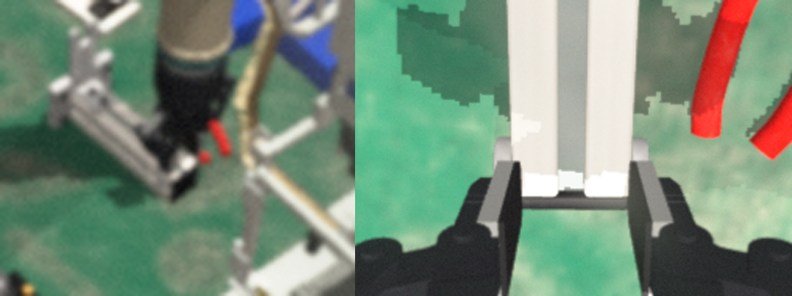

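>>> apply_moves(increments=[{"tx": -0.001, "ty": 0.005, "tz": 0.0, "rx": 0.0, "ry": 0.0, "rz": 0.0, "claw": 0.05}, {"tx": -0.001, "ty": 0.005, "tz": 0.0, "rx": 0.0, "ry": 0.0, "rz": 0.0, "claw": 0.066}, {"tx": -0.001, "ty": 0.005, "tz": 0.0, "rx": 0.0, "ry": 0.0, "rz": 0.0, "claw": 0.066}, {"tx": -0.001, "ty": 0.005, "tz": 0.0, "rx": 0.0, "ry": 0.0, "rz": 0.0, "claw": 0.066}, {"tx": -0.001, "ty": 0.005, "tz": -0.005, "rx": 0.0, "ry": 0.0, "rz": 0.0, "claw": 0.066}, {"tx": -0.001, "ty": 0.005, "tz": -0.01, "rx": 0.0, "ry": 0.0, "rz": 0.0, "claw": 0.066}, {"tx": -0.001, "ty": 0.005, "tz": -0.01, "rx": 0.0, "ry": 0.0, "rz": 0.0, "claw": 0.066}])

```text
clock: 4.9
eef_pos: [664.1, 60.5, 0.9]
tool_rot: [-3.14, -0.0, 1.702]
force: [-0.0, -0.2, 0.8]
width: 65.8
```

>>> apply_moves(increments=[{"tx": 0.0, "ty": 0.0, "tz": -0.004, "rx": 0.0, "ry": 0.0, "rz": 0.0, "claw": 0.066}, {"tx": 0.0, "ty": 0.0, "tz": -0.008, "rx": 0.0, "ry": 0.0, "rz": 0.0, "claw": 0.066}, {"tx": 0.0, "ty": 0.0, "tz": -0.01, "rx": 0.0, "ry": 0.0, "rz": 0.0, "claw": 0.066}, {"tx": 0.0, "ty": 0.0, "tz": -0.01, "rx": 0.0, "ry": 0.0, "rz": 0.0, "claw": 0.066}])

```text
clock: 5.3
eef_pos: [664.6, 60.6, -8.5]
tool_rot: [-3.141, -0.0, 1.702]
force: [-0.3, -0.3, -0.5]
width: 65.8
```

>>> apply_moves(increments=[{"tx": 0.0, "ty": 0.0, "tz": -0.004, "rx": 0.0, "ry": 0.0, "rz": 0.0, "claw": 0.066}, {"tx": 0.0, "ty": 0.0, "tz": -0.008, "rx": 0.0, "ry": 0.0, "rz": 0.0, "claw": 0.066}, {"tx": 0.0, "ty": 0.0, "tz": -0.011, "rx": 0.0, "ry": 0.0, "rz": 0.0, "claw": 0.066}, {"tx": 0.0, "ty": 0.0, "tz": -0.011, "rx": 0.0, "ry": 0.0, "rz": 0.0, "claw": 0.066}])

```text
clock: 5.7
eef_pos: [664.5, 60.6, -19.7]
tool_rot: [-3.14, -0.0, 1.702]
force: [-0.4, 0.7, 0.3]
width: 65.9
```

Run:
```python
from h import *
s=read_state();print(s['eef_pos'],s['force'])
snap('wrist','w5.png',(140,130,420,340),2)
```

```text
[664.4649921   60.58865126 -19.67467998] [-0.38988149  0.72549699  0.28769495]
```

View pics/w5.png

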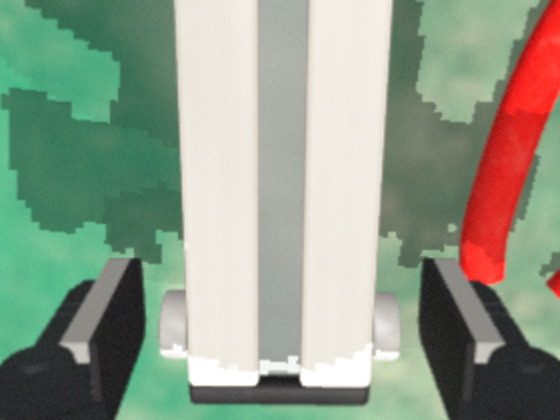

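The pads now flank the buttons, which are at (175,322) and (387,322) in the crop. Shift 3 mm towards -y and close.

>>> apply_moves(increments=[{"tx": 0.0, "ty": -0.003, "tz": 0.0, "rx": 0.0, "ry": 0.0, "rz": 0.0, "claw": 0.06}, {"tx": 0.0, "ty": -0.003, "tz": 0.0, "rx": 0.0, "ry": 0.0, "rz": 0.0, "claw": 0.05}, {"tx": 0.0, "ty": -0.003, "tz": 0.0, "rx": 0.0, "ry": 0.0, "rz": 0.0, "claw": 0.045}, {"tx": 0.0, "ty": -0.003, "tz": 0.0, "rx": 0.0, "ry": 0.0, "rz": 0.0, "claw": 0.045}, {"tx": 0.0, "ty": -0.003, "tz": 0.0, "rx": 0.0, "ry": 0.0, "rz": 0.0, "claw": 0.045}])

```text
clock: 6.25
eef_pos: [665.3, 56.7, -18.4]
tool_rot: [3.141, 0.001, 1.702]
force: [-1.5, -1.9, 5.1]
width: 50.4
```

Run:
```python
from h import *
c=lambda a,b,o:(o[0]+a/4.444,o[1]+b/4.444)
print(px2w('scene',[c(*p,(260,150)) for p in[(45,10),(130,70),(188,35)]],8).round(0))
print(px2w('scene',np.array([(390,165),(330,180),(355,195),(400,205)])/1.42,20).round(0))
```

```text
[[716. 402.   8.]
 [734. 302.   8.]
 [799. 309.   8.]]
[[841. 555.  20.]
 [666. 594.  20.]
 [691. 504.  20.]
 [770. 402.  20.]]
```

>>> apply_moves(increments=[{"tx": -0.001, "ty": 0.0055, "tz": 0.0215, "rx": 0.0, "ry": 0.0, "rz": 0.0, "claw": 0.04}, {"tx": -0.002, "ty": 0.014, "tz": 0.042, "rx": 0.0, "ry": 0.0, "rz": 0.0, "claw": 0.04}, {"tx": -0.003, "ty": 0.025, "tz": 0.062, "rx": 0.0, "ry": 0.0, "rz": 0.0, "claw": 0.04}, {"tx": -0.005, "ty": 0.038, "tz": 0.08, "rx": 0.0, "ry": 0.0, "rz": 0.0, "claw": 0.04}, {"tx": -0.007, "ty": 0.054, "tz": 0.0955, "rx": 0.0, "ry": 0.0, "rz": 0.0, "claw": 0.04}, {"tx": -0.009, "ty": 0.071, "tz": 0.109, "rx": 0.0, "ry": 0.0, "rz": 0.0, "claw": 0.04}, {"tx": -0.012, "ty": 0.09, "tz": 0.121, "rx": 0.0, "ry": 0.0, "rz": 0.0, "claw": 0.04}, {"tx": -0.015, "ty": 0.111, "tz": 0.1295, "rx": 0.0, "ry": 0.0, "rz": 0.0, "claw": 0.04}, {"tx": -0.017, "ty": 0.132, "tz": 0.1355, "rx": 0.0, "ry": 0.0, "rz": 0.0, "claw": 0.04}, {"tx": -0.02, "ty": 0.154, "tz": 0.1385, "rx": 0.0, "ry": 0.0, "rz": 0.0, "claw": 0.04}, {"tx": -0.023, "ty": 0.176, "tz": 0.139, "rx": 0.0, "ry": 0.0, "rz": 0.0, "claw": 0.04}, {"tx": -0.026, "ty": 0.198, "tz": 0.139, "rx": 0.0, "ry": 0.0, "rz": 0.0, "claw": 0.04}])

```text
clock: 7.45
eef_pos: [638.3, 256.2, 119.6]
tool_rot: [-3.141, 0.001, 1.703]
force: [1.0, -1.5, -5.7]
width: 49.8
```

Run:
```python
from h import *
s=read_state();print(s['eef_pos'],s['force'],s['width'])
g=s['eef_pos'];c=w2px('scene',g)[0];x,y=int(c[0])-60,int(c[1])-60
im=get_image('scene')[:,:,::-1][y:y+100,x:x+120];a=cv2.resize(im,None,fx=4,fy=4,interpolation=cv2.INTER_CUBIC)
cv2.imwrite('pics/c6.png',a)
```

```text
[638.27061191 256.17468385 119.60635258] [ 0.99756717 -1.54556082 -5.68689238] 49.80375705430426
```

View pics/c6.png

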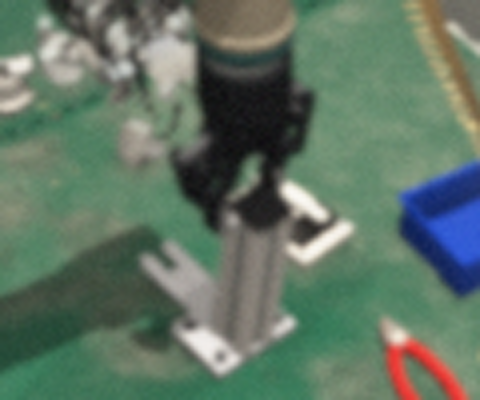

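The post stands upright in the grip. I'll lift it a little, turn it 87° and bring it in front of stud a.

>>> apply_moves(increments=[{"tx": -0.002, "ty": 0.0, "tz": 0.006, "rx": 0.0, "ry": 0.0, "rz": 0.0, "claw": 0.04}, {"tx": -0.005, "ty": 0.0, "tz": 0.01, "rx": 0.0, "ry": 0.0, "rz": 0.6, "claw": 0.04}, {"tx": -0.01, "ty": 0.0, "tz": 0.01, "rx": 0.0, "ry": 0.0, "rz": 1.4, "claw": 0.04}, {"tx": -0.015, "ty": -0.001, "tz": 0.01, "rx": 0.0, "ry": 0.0, "rz": 2.3, "claw": 0.04}, {"tx": -0.02, "ty": -0.002, "tz": 0.01, "rx": 0.0, "ry": 0.0, "rz": 3.2, "claw": 0.04}, {"tx": -0.025, "ty": -0.003, "tz": 0.01, "rx": 0.0, "ry": 0.0, "rz": 4.1, "claw": 0.04}, {"tx": -0.03, "ty": -0.004, "tz": 0.01, "rx": 0.0, "ry": 0.0, "rz": 5.0, "claw": 0.04}, {"tx": -0.035, "ty": -0.005, "tz": 0.01, "rx": 0.0, "ry": 0.0, "rz": 5.9, "claw": 0.04}, {"tx": -0.04, "ty": -0.005, "tz": 0.01, "rx": 0.0, "ry": 0.0, "rz": 6.8, "claw": 0.04}, {"tx": -0.045, "ty": -0.005, "tz": 0.01, "rx": 0.0, "ry": 0.0, "rz": 7.7, "claw": 0.04}, {"tx": -0.05, "ty": -0.005, "tz": 0.01, "rx": 0.0, "ry": 0.0, "rz": 8.6, "claw": 0.04}, {"tx": -0.053, "ty": -0.005, "tz": 0.01, "rx": 0.0, "ry": 0.0, "rz": 9.5, "claw": 0.04}])

```text
clock: 8.7
eef_pos: [584.9, 248.4, 129.5]
tool_rot: [-3.139, -0.001, 2.533]
force: [-1.8, 0.2, -7.8]
width: 50.1
```

>>> apply_moves(increments=[{"tx": -0.003, "ty": 0.0, "tz": 0.0, "rx": 0.0, "ry": 0.0, "rz": 0.9, "claw": 0.04}, {"tx": -0.006, "ty": -0.001, "tz": 0.0, "rx": 0.0, "ry": 0.0, "rz": 1.8, "claw": 0.04}, {"tx": -0.01, "ty": -0.001, "tz": 0.0, "rx": 0.0, "ry": 0.0, "rz": 2.7, "claw": 0.04}, {"tx": -0.014, "ty": -0.002, "tz": 0.0, "rx": 0.0, "ry": 0.0, "rz": 3.6, "claw": 0.04}, {"tx": -0.018, "ty": -0.002, "tz": 0.0, "rx": 0.0, "ry": 0.0, "rz": 4.5, "claw": 0.04}, {"tx": -0.022, "ty": -0.003, "tz": 0.0, "rx": 0.0, "ry": 0.0, "rz": 5.4, "claw": 0.04}, {"tx": -0.026, "ty": -0.003, "tz": 0.0, "rx": 0.0, "ry": 0.0, "rz": 6.3, "claw": 0.04}, {"tx": -0.03, "ty": -0.004, "tz": 0.0, "rx": 0.0, "ry": 0.0, "rz": 7.2, "claw": 0.04}, {"tx": -0.031, "ty": -0.004, "tz": 0.0, "rx": 0.0, "ry": 0.0, "rz": 8.0, "claw": 0.04}, {"tx": -0.031, "ty": -0.004, "tz": 0.0, "rx": 0.0, "ry": 0.0, "rz": 8.0, "claw": 0.04}, {"tx": -0.031, "ty": -0.004, "tz": 0.0, "rx": 0.0, "ry": 0.0, "rz": 8.0, "claw": 0.04}])

```text
clock: 9.8
eef_pos: [555.1, 245.2, 129.9]
tool_rot: [-3.141, -0.0, -3.057]
force: [0.6, -0.6, -6.2]
width: 49.7
```

Run:
```python
from h import *
import json
s=read_state();print(s['clock'],s['qpos'].round(2),s['eef_pos'],s['tool_rot'],s['force'],s['width'])
c=calibration('wrist');json.dump({k:np.array(v).tolist() for k,v in c.items()},open('w7.json','w'))
snap('wrist','w7.png',None,1.42)
```

```text
9.8 [-0.43  0.64 -0.06  1.71  0.05  0.79  1.15] [555.13889855 245.15209759 129.86942398] [-3.14078334e+00 -3.81264537e-04 -3.05701562e+00] [ 0.56668669 -0.55787586 -6.22875376] 49.71235722354401
```

View pics/w7.png

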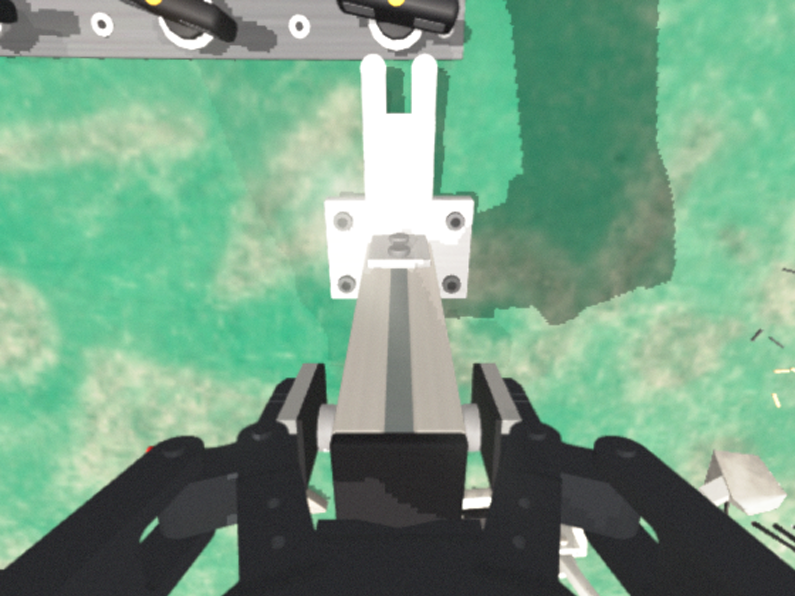

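Run:
```python
from h import *
import json;c=json.load(open('w7.json'))
f=lambda l,z:px2w('w',np.array(l)/1.42,z,c).round(1)
print('slot root',f([(397,112)],22)[0],'prong tips mid',f([(373,57),(425,57)],22).mean(0))
print('foot front corners',f([(325,199),(474,197)],24))
print('dot a',f([(396,2)],45)[0],f([(396,2)],59)[0],'dot b',f([(153,2)],50)[0])
print('washer bottom edge',f([(397,50)],18)[0]); print('rail edge',f([(0,57),(463,58)],2.5))
```

```text
slot root [455.4 235.8  22. ] prong tips mid [426.55 234.55  22.  ]
foot front corners [[509.1 195.5  24. ]
 [500.1 287.4  24. ]]
dot a [406.3 231.3  45. ] [410.1 231.7  59. ] dot b [418.6 111.9  50. ]
washer bottom edge [422.3 233.   18. ]
rail edge [[445.4  -3.9   2.5]
 [420.3 273.1   2.5]]
```

>>> apply_moves(increments=[{"tx": 0.0, "ty": 0.0, "tz": -0.003, "rx": 0.0, "ry": 0.0, "rz": 0.0, "claw": 0.04}, {"tx": 0.0, "ty": 0.0, "tz": -0.006, "rx": 0.0, "ry": 0.0, "rz": 0.0, "claw": 0.04}, {"tx": 0.0, "ty": 0.0, "tz": -0.008, "rx": 0.0, "ry": 0.0, "rz": 0.0, "claw": 0.04}, {"tx": 0.0, "ty": 0.0, "tz": -0.008, "rx": 0.0, "ry": 0.0, "rz": 0.0, "claw": 0.04}])

```text
clock: 10.25
eef_pos: [554.6, 246.5, 121.4]
tool_rot: [-3.141, -0.001, -3.054]
force: [0.5, -0.3, -6.9]
width: 50.4
```

>>> apply_moves(increments=[{"tx": 0.0, "ty": 0.0, "tz": -0.002, "rx": 0.0, "ry": 0.0, "rz": 0.0, "claw": 0.04}, {"tx": 0.0, "ty": 0.0, "tz": -0.002, "rx": 0.0, "ry": 0.0, "rz": 0.0, "claw": 0.04}])

```text
clock: 10.45
eef_pos: [555.1, 246.7, 120.0]
tool_rot: [3.141, 0.0, -3.054]
force: [-0.5, -0.0, -6.5]
width: 50.7
```

>>> apply_moves(increments=[{"tx": 0.0, "ty": 0.0, "tz": -0.002, "rx": 0.0, "ry": 0.0, "rz": 0.0, "claw": 0.04}, {"tx": 0.0, "ty": 0.0, "tz": -0.002, "rx": 0.0, "ry": 0.0, "rz": 0.0, "claw": 0.04}])

```text
clock: 10.65
eef_pos: [556.7, 247.0, 119.7]
tool_rot: [3.141, 0.004, -3.054]
force: [-0.4, -1.6, 4.3]
width: 49.9
```

>>> apply_moves(increments=[{"tx": 0.0, "ty": -0.002, "tz": 0.003, "rx": 0.0, "ry": 0.0, "rz": 0.0, "claw": 0.04}, {"tx": 0.0, "ty": -0.002, "tz": 0.0045, "rx": 0.0, "ry": 0.0, "rz": 0.0, "claw": 0.04}, {"tx": -0.005, "ty": -0.0025, "tz": 0.0045, "rx": 0.0, "ry": 0.0, "rz": 0.0, "claw": 0.04}, {"tx": -0.01, "ty": -0.003, "tz": 0.0045, "rx": 0.0, "ry": 0.0, "rz": 0.0, "claw": 0.04}, {"tx": -0.015, "ty": -0.0035, "tz": 0.0045, "rx": 0.0, "ry": 0.0, "rz": 0.0, "claw": 0.04}, {"tx": -0.02, "ty": -0.004, "tz": 0.0045, "rx": 0.0, "ry": 0.0, "rz": 0.0, "claw": 0.04}, {"tx": -0.022, "ty": -0.004, "tz": 0.0045, "rx": 0.0, "ry": 0.0, "rz": 0.0, "claw": 0.04}, {"tx": -0.022, "ty": -0.004, "tz": 0.0045, "rx": 0.0, "ry": 0.0, "rz": 0.0, "claw": 0.04}])

```text
clock: 11.45
eef_pos: [533.6, 242.6, 122.9]
tool_rot: [3.142, 0.002, -3.053]
force: [2.6, -0.7, -6.3]
width: 50.0
```

Run:
```python
from h import *
import json
s=read_state();print(s['clock'],s['eef_pos'],s['tool_rot'],s['force'],s['width'])
c=calibration('wrist');json.dump({k:np.array(v).tolist() for k,v in c.items()},open('w8.json','w'))
snap('wrist','w8.png',(150,0,410,200),3)
```

```text
11.45 [533.56614012 242.5926327  122.90814871] [ 3.14151197e+00  1.56014634e-03 -3.05347536e+00] [ 2.6281991  -0.7043259  -6.30383605] 50.04799619572302
```

View pics/w8.png

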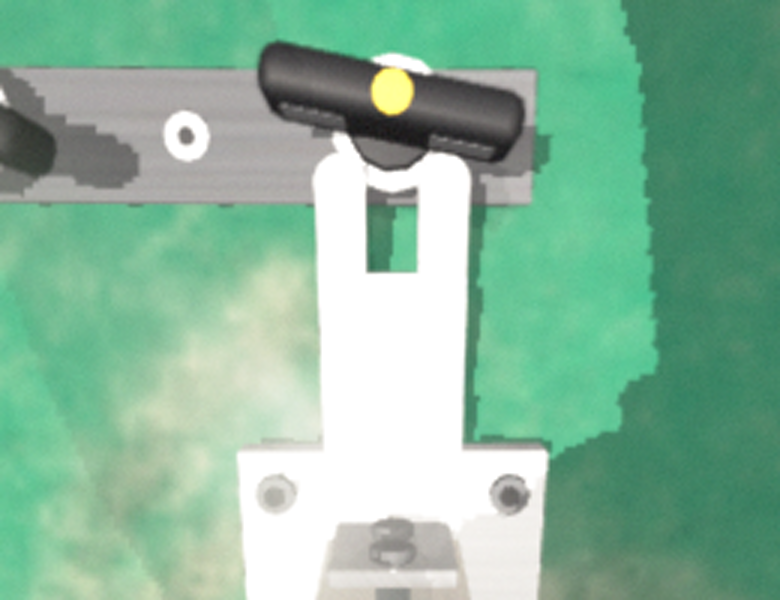

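Prongs and stud line up: the dot is at column 392 and the slot at 392. Advance.

>>> apply_moves(increments=[{"tx": -0.004, "ty": -0.0004, "tz": 0.0, "rx": 0.0, "ry": 0.0, "rz": 0.0, "claw": 0.04}, {"tx": -0.008, "ty": -0.0007, "tz": 0.0, "rx": 0.0, "ry": 0.0, "rz": 0.0, "claw": 0.04}, {"tx": -0.012, "ty": -0.001, "tz": 0.0, "rx": 0.0, "ry": 0.0, "rz": 0.0, "claw": 0.04}, {"tx": -0.014, "ty": -0.0012, "tz": 0.0, "rx": 0.0, "ry": 0.0, "rz": 0.0, "claw": 0.04}, {"tx": -0.014, "ty": -0.0012, "tz": 0.0, "rx": 0.0, "ry": 0.0, "rz": 0.0, "claw": 0.04}])

```text
clock: 12.0
eef_pos: [525.3, 243.4, 125.8]
tool_rot: [3.137, 0.013, -3.054]
force: [9.5, -0.1, 4.6]
width: 50.4
```

>>> apply_moves(increments=[{"tx": -0.003, "ty": -0.0003, "tz": 0.0, "rx": 0.0, "ry": 0.0, "rz": 0.0, "claw": 0.04}, {"tx": -0.005, "ty": -0.0005, "tz": 0.0, "rx": 0.0, "ry": 0.0, "rz": 0.0, "claw": 0.04}, {"tx": -0.005, "ty": -0.0005, "tz": 0.0, "rx": 0.0, "ry": 0.0, "rz": 0.0, "claw": 0.04}])

```text
clock: 12.3
eef_pos: [523.3, 243.4, 127.2]
tool_rot: [3.136, 0.019, -3.055]
force: [12.2, -0.3, 7.8]
width: 49.9
```

>>> apply_moves(increments=[{"tx": -0.002, "ty": -0.0002, "tz": 0.0, "rx": 0.0, "ry": 0.0, "rz": 0.0, "claw": 0.04}, {"tx": -0.004, "ty": -0.0003, "tz": 0.0, "rx": 0.0, "ry": 0.0, "rz": 0.0, "claw": 0.04}, {"tx": -0.004, "ty": -0.0003, "tz": 0.0, "rx": 0.0, "ry": 0.0, "rz": 0.0, "claw": 0.04}])

```text
clock: 12.6
eef_pos: [521.6, 242.8, 128.3]
tool_rot: [3.136, 0.023, -3.055]
force: [13.9, -0.7, 11.7]
width: 49.9
```

Something is blocking it, probably because the post hangs slightly tilted and the prong tips sit high. I'll back out level, set it down, regrip square and try again.

>>> apply_moves(increments=[{"tx": 0.008, "ty": 0.0008, "tz": 0.0, "rx": 0.0, "ry": 0.0, "rz": 0.0, "claw": 0.04}, {"tx": 0.016, "ty": 0.0015, "tz": 0.0, "rx": 0.0, "ry": 0.0, "rz": 0.0, "claw": 0.04}, {"tx": 0.024, "ty": 0.002, "tz": 0.0, "rx": 0.0, "ry": 0.0, "rz": 0.0, "claw": 0.04}, {"tx": 0.03, "ty": 0.0027, "tz": 0.0, "rx": 0.0, "ry": 0.0, "rz": 0.0, "claw": 0.04}, {"tx": 0.03, "ty": 0.0027, "tz": 0.0, "rx": 0.0, "ry": 0.0, "rz": 0.0, "claw": 0.04}, {"tx": 0.03, "ty": 0.0027, "tz": -0.002, "rx": 0.0, "ry": 0.0, "rz": 0.0, "claw": 0.04}, {"tx": 0.03, "ty": 0.0027, "tz": -0.004, "rx": 0.0, "ry": 0.0, "rz": 0.0, "claw": 0.04}, {"tx": 0.03, "ty": 0.0027, "tz": -0.006, "rx": 0.0, "ry": 0.0, "rz": 0.0, "claw": 0.04}, {"tx": 0.03, "ty": 0.0027, "tz": -0.006, "rx": 0.0, "ry": 0.0, "rz": 0.0, "claw": 0.04}])

```text
clock: 13.5
eef_pos: [542.3, 243.5, 119.2]
tool_rot: [3.141, 0.005, -3.054]
force: [-0.3, -1.8, 9.1]
width: 50.3
```

>>> apply_moves(increments=[{"tx": 0.0, "ty": 0.0, "tz": 0.0, "rx": 0.0, "ry": 0.0, "rz": 0.0, "claw": 0.056}, {"tx": 0.0, "ty": 0.0, "tz": 0.0, "rx": 0.0, "ry": 0.0, "rz": 0.0, "claw": 0.056}, {"tx": 0.0, "ty": 0.0, "tz": 0.0, "rx": 0.0, "ry": 0.0, "rz": 0.0, "claw": 0.056}])

```text
clock: 13.8
eef_pos: [540.2, 243.6, 116.8]
tool_rot: [3.141, 0.001, -3.053]
force: [-0.4, 0.1, 0.5]
width: 56.1
```

Run:
```python
from h import *
import json
s=read_state();print(s['clock'],s['eef_pos'],s['tool_rot'],s['force'],s['width'])
c=calibration('wrist');json.dump({k:np.array(v).tolist() for k,v in c.items()},open('w9.json','w'))
snap('wrist','w9.png',(130,0,430,330),1.8)
```

```text
13.8 [540.16111658 243.61679542 116.79830471] [ 3.14116611e+00  5.89449359e-04 -3.05348723e+00] [-0.36852682  0.13481547  0.5114784 ] 56.07765925631566
```

View pics/w9.png

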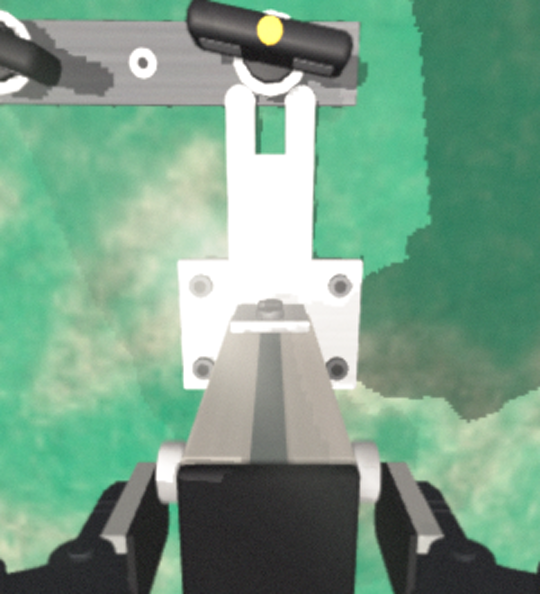

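The post stands free and square, with buttons at (172,470) and (367,470) but about 11 mm off the pad centres. Recentre and regrip.

>>> apply_moves(increments=[{"tx": -0.006, "ty": -0.0005, "tz": 0.001, "rx": 0.0, "ry": 0.0, "rz": 0.0, "claw": 0.058}, {"tx": -0.011, "ty": -0.001, "tz": 0.002, "rx": 0.0, "ry": 0.0, "rz": 0.0, "claw": 0.058}, {"tx": -0.011, "ty": -0.001, "tz": 0.002, "rx": 0.0, "ry": 0.0, "rz": 0.0, "claw": 0.058}, {"tx": -0.011, "ty": -0.001, "tz": 0.002, "rx": 0.0, "ry": 0.0, "rz": 0.0, "claw": 0.05}, {"tx": -0.011, "ty": -0.001, "tz": 0.002, "rx": 0.0, "ry": 0.0, "rz": 0.0, "claw": 0.04}, {"tx": -0.011, "ty": -0.001, "tz": 0.002, "rx": 0.0, "ry": 0.0, "rz": 0.0, "claw": 0.04}, {"tx": -0.011, "ty": -0.001, "tz": 0.002, "rx": 0.0, "ry": 0.0, "rz": 0.0, "claw": 0.04}])

```text
clock: 14.55
eef_pos: [529.0, 242.1, 119.0]
tool_rot: [-3.141, -0.0, -3.054]
force: [-1.3, -1.2, 5.8]
width: 50.1
```

>>> apply_moves(increments=[{"tx": 0.0, "ty": 0.0, "tz": 0.001, "rx": 0.0, "ry": 0.0, "rz": 0.0, "claw": 0.04}, {"tx": 0.0, "ty": 0.0, "tz": 0.002, "rx": 0.0, "ry": 0.0, "rz": 0.0, "claw": 0.04}, {"tx": 0.0, "ty": 0.0, "tz": 0.002, "rx": 0.0, "ry": 0.0, "rz": 0.0, "claw": 0.04}])

```text
clock: 14.85
eef_pos: [528.3, 241.9, 119.6]
tool_rot: [-3.141, -0.002, -3.054]
force: [-0.8, 0.3, -6.5]
width: 50.4
```

>>> apply_moves(increments=[{"tx": 0.0, "ty": 0.0, "tz": 0.001, "rx": 0.0, "ry": 0.0, "rz": 0.0, "claw": 0.04}, {"tx": 0.0, "ty": 0.0, "tz": 0.001, "rx": 0.0, "ry": 0.0, "rz": 0.0, "claw": 0.04}])

```text
clock: 15.05
eef_pos: [528.8, 242.2, 121.1]
tool_rot: [-3.141, -0.001, -3.054]
force: [0.5, 0.6, -6.6]
width: 50.3
```

Run:
```python
from h import *
import json
for n in('w9','w8'):
    c=json.load(open(n+'.json'))
    k,o=((1.8,(130,0)),(3,(150,0)))[n=='w8']if 0 else ((1.8,(130,0)) if n=='w9' else (3,(150,0)))
    f=lambda l,z:px2w('w',np.array(l,float)/k+o,z,c).round(1)
    if n=='w9': print('root',f([(271,153)],12),'tips',f([(240,86),(300,86)],12),'dot',f([(269,30)],59),f([(269,30)],41),'foot',f([(179,262),(362,262)],12),'washer front',f([(268,95)],19.4),'holes',f([(143,63)],2.5),'rail',f([(0,105),(358,105)],2.5))
    else: print('dot',f([(392,91)],59),f([(392,91)],41),'root',f([(392,272)],15),'washer',f([(392,190)],19.4),f([(398,56)],19.4))
s=read_state();print(s['eef_pos'],s['force'])
```

```text
root [[445.4 235.3  12. ]] tips [[418.9 219.   12. ]
 [416.6 245.8  12. ]] dot [[407.3 231.2  59. ]] [[403.  230.8  41. ]] foot [[498.9 194.8  12. ]
 [491.  284.1  12. ]] washer front [[422.5 232.   19.4]] holes [[412.1 173.7   2.5]] rail [[435.8 108.1   2.5]
 [420.6 273.9   2.5]]
dot [[407.3 231.5  59. ]] [[403.6 231.2  41. ]] root [[443.2 234.7  15. ]] washer [[422.8 232.9  19.4]] [[391.1 231.7  19.4]]
[528.8066248  242.17139851 121.14217789] [ 0.54397396  0.55224397 -6.59561087]
```

>>> apply_moves(increments=[{"tx": -0.002, "ty": -0.0002, "tz": 0.0, "rx": 0.0, "ry": 0.0, "rz": 0.0, "claw": 0.04}, {"tx": -0.004, "ty": -0.0004, "tz": 0.0, "rx": 0.0, "ry": 0.0, "rz": 0.0, "claw": 0.04}, {"tx": -0.006, "ty": -0.0005, "tz": 0.0, "rx": 0.0, "ry": 0.0, "rz": 0.0, "claw": 0.04}, {"tx": -0.006, "ty": -0.0005, "tz": 0.0, "rx": 0.0, "ry": 0.0, "rz": 0.0, "claw": 0.04}])

```text
clock: 15.45
eef_pos: [522.4, 241.8, 121.5]
tool_rot: [-3.142, -0.001, -3.053]
force: [-0.4, 0.1, -6.4]
width: 50.0
```

>>> apply_moves(increments=[{"tx": -0.002, "ty": -0.0002, "tz": 0.0, "rx": 0.0, "ry": 0.0, "rz": 0.0, "claw": 0.04}, {"tx": -0.004, "ty": -0.0004, "tz": 0.0, "rx": 0.0, "ry": 0.0, "rz": 0.0, "claw": 0.04}, {"tx": -0.006, "ty": -0.0005, "tz": 0.0, "rx": 0.0, "ry": 0.0, "rz": 0.0, "claw": 0.04}, {"tx": -0.006, "ty": -0.0005, "tz": 0.0, "rx": 0.0, "ry": 0.0, "rz": 0.0, "claw": 0.04}])

```text
clock: 15.85
eef_pos: [516.4, 241.3, 121.5]
tool_rot: [-3.141, -0.001, -3.053]
force: [0.3, -0.1, -6.5]
width: 50.1
```

>>> apply_moves(increments=[{"tx": -0.003, "ty": -0.0003, "tz": 0.0, "rx": 0.0, "ry": 0.0, "rz": 0.0, "claw": 0.04}, {"tx": -0.006, "ty": -0.0005, "tz": 0.0, "rx": 0.0, "ry": 0.0, "rz": 0.0, "claw": 0.04}, {"tx": -0.009, "ty": -0.0008, "tz": 0.0, "rx": 0.0, "ry": 0.0, "rz": 0.0, "claw": 0.04}, {"tx": -0.009, "ty": -0.0008, "tz": 0.0, "rx": 0.0, "ry": 0.0, "rz": 0.0, "claw": 0.04}])

```text
clock: 16.25
eef_pos: [507.2, 240.4, 121.5]
tool_rot: [-3.141, -0.001, -3.053]
force: [0.1, 0.5, -6.0]
width: 50.2
```

>>> apply_moves(increments=[{"tx": -0.003, "ty": -0.0003, "tz": 0.0, "rx": 0.0, "ry": 0.0, "rz": 0.0, "claw": 0.04}, {"tx": -0.006, "ty": -0.0005, "tz": 0.0, "rx": 0.0, "ry": 0.0, "rz": 0.0, "claw": 0.04}, {"tx": -0.009, "ty": -0.0008, "tz": 0.0, "rx": 0.0, "ry": 0.0, "rz": 0.0, "claw": 0.04}, {"tx": -0.009, "ty": -0.0008, "tz": 0.0, "rx": 0.0, "ry": 0.0, "rz": 0.0, "claw": 0.04}])

```text
clock: 16.65
eef_pos: [498.2, 239.6, 121.5]
tool_rot: [-3.141, -0.001, -3.053]
force: [-0.6, 0.1, -6.9]
width: 50.1
```

>>> apply_moves(increments=[{"tx": -0.002, "ty": -0.0002, "tz": 0.0, "rx": 0.0, "ry": 0.0, "rz": 0.0, "claw": 0.04}, {"tx": -0.002, "ty": -0.0002, "tz": 0.0, "rx": 0.0, "ry": 0.0, "rz": 0.0, "claw": 0.04}])

```text
clock: 16.85
eef_pos: [496.9, 239.6, 121.6]
tool_rot: [3.142, 0.0, -3.054]
force: [-0.8, 0.3, -6.2]
width: 50.3
```

>>> apply_moves(increments=[{"tx": -0.002, "ty": -0.0002, "tz": 0.0, "rx": 0.0, "ry": 0.0, "rz": 0.0, "claw": 0.04}, {"tx": -0.002, "ty": -0.0002, "tz": 0.0, "rx": 0.0, "ry": 0.0, "rz": 0.0, "claw": 0.04}])

```text
clock: 17.05
eef_pos: [494.8, 239.3, 121.5]
tool_rot: [-3.142, -0.0, -3.054]
force: [-0.7, 0.3, -6.8]
width: 50.0
```

>>> apply_moves(increments=[{"tx": -0.0015, "ty": -0.0001, "tz": 0.0, "rx": 0.0, "ry": 0.0, "rz": 0.0, "claw": 0.04}, {"tx": -0.0015, "ty": -0.0001, "tz": 0.0, "rx": 0.0, "ry": 0.0, "rz": 0.0, "claw": 0.04}])

```text
clock: 17.25
eef_pos: [493.6, 239.2, 121.6]
tool_rot: [3.142, 0.0, -3.054]
force: [1.3, -0.6, -6.8]
width: 50.1
```

>>> apply_moves(increments=[{"tx": -0.0015, "ty": -0.0001, "tz": 0.0, "rx": 0.0, "ry": 0.0, "rz": 0.0, "claw": 0.04}, {"tx": -0.0015, "ty": -0.0001, "tz": 0.0, "rx": 0.0, "ry": 0.0, "rz": 0.0, "claw": 0.04}])

```text
clock: 17.45
eef_pos: [492.2, 239.2, 121.6]
tool_rot: [3.141, 0.001, -3.054]
force: [0.2, 0.9, -6.1]
width: 50.2
```

>>> apply_moves(increments=[{"tx": 0.001, "ty": 0.0, "tz": -0.001, "rx": 0.0, "ry": 0.0, "rz": 0.0, "claw": 0.04}, {"tx": 0.001, "ty": 0.0, "tz": -0.003, "rx": 0.0, "ry": 0.0, "rz": 0.0, "claw": 0.04}, {"tx": 0.001, "ty": 0.0, "tz": -0.003, "rx": 0.0, "ry": 0.0, "rz": 0.0, "claw": 0.04}])

```text
clock: 17.75
eef_pos: [494.3, 239.2, 119.2]
tool_rot: [3.141, 0.002, -3.054]
force: [2.0, -1.6, 1.1]
width: 50.0
```

>>> apply_moves(increments=[{"tx": 0.0, "ty": 0.0, "tz": -0.0005, "rx": 0.0, "ry": 0.0, "rz": 0.0, "claw": 0.056}, {"tx": 0.0, "ty": 0.0, "tz": -0.0005, "rx": 0.0, "ry": 0.0, "rz": 0.0, "claw": 0.062}, {"tx": 0.0, "ty": 0.0, "tz": -0.0005, "rx": 0.0, "ry": 0.0, "rz": 0.0, "claw": 0.062}])

```text
clock: 18.05
eef_pos: [492.8, 239.4, 118.2]
tool_rot: [3.141, -0.0, -3.053]
force: [-0.5, -0.9, -0.6]
width: 61.8
```

Run:
```python
from h import *
import json
s=read_state();print(s['clock'],s['qpos'].round(2),s['eef_pos'],s['tool_rot'],s['force'],s['width'])
c=calibration('wrist');json.dump({k:np.array(v).tolist() for k,v in c.items()},open('wa.json','w'))
snap('wrist','wa.png',(130,0,430,250),2.4)
im=cv2.imread('pics/raw_wa.png').astype(int)
# yellow dots
m=(im[:,:,2]>200)&(im[:,:,1]>190)&(im[:,:,0]<150)
n,l,st,ce=cv2.connectedComponentsWithStats(m.astype(np.uint8));print([(st[i][4],ce[i].round(1)) for i in range(1,n) if st[i][4]>15])
```

```text
18.05 [-0.46  0.59 -0.06  1.88  0.05  0.68  1.11] [492.78426721 239.35723026 118.15897749] [ 3.14134957e+00 -1.68211152e-04 -3.05333350e+00] [-0.5124057  -0.88022827 -0.61571675] 61.773172112434004
[(np.int32(116), array([114.7,  93.6])), (np.int32(126), array([279.6,  94.7]))]
```

View pics/wa.png

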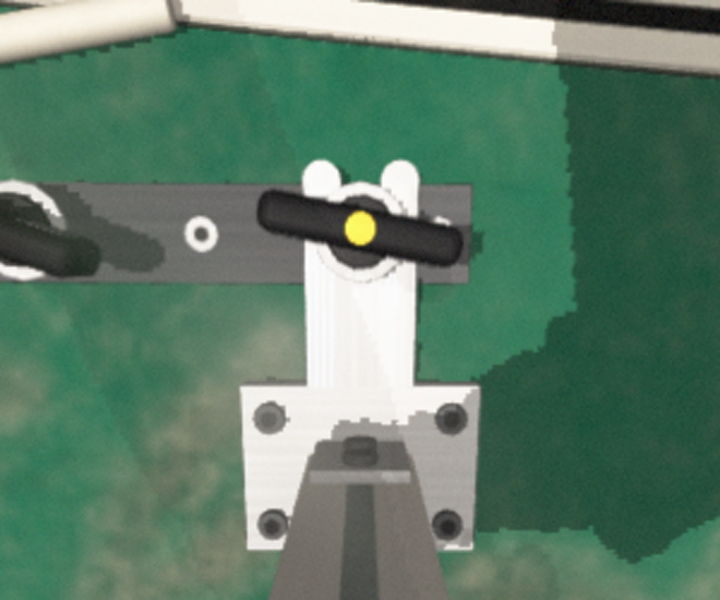

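Stud a is fully home in the slot, the foot is square and the bar is about 10° clockwise. Now I'll work out nut a's exact position from the dots.

Run:
```python
from h import *
import json
c=json.load(open('wa.json'))
for z in(41,50,59):print(z,px2w('w',[(279.6,94.7),(114.7,93.6)],z,c).round(1).tolist())
k=2.4;f=lambda l,z:px2w('w',np.array(l,float)/k+(130,0),z,c).round(1)
print('tips',f([(320,160),(400,160)],12).mean(0),'foot front',f([(240,385),(480,385)],12),'washer',f([(361,182),(361,281),(313,230),(409,230)],17),'barends',f([(259,210),(462,245)],57))
```

```text
41 [[406.7, 231.1, 41.0], [417.4, 107.2, 41.0]]
50 [[407.0, 231.1, 50.0], [417.3, 111.6, 50.0]]
59 [[407.4, 231.2, 59.0], [417.3, 116.0, 59.0]]
tips [384.   229.35  12.  ] foot front [[464.7 191.3  12. ]
 [456.8 280.8  12. ]] washer [[391.3 230.3  17. ]
 [423.4 233.2  17. ]
 [408.  215.1  17. ]
 [405.1 248.2  17. ]] barends [[405.2 201.4  57. ]
 [409.6 262.2  57. ]]
```

>>> apply_moves(increments=[{"tx": 0.0, "ty": 0.0, "tz": 0.0, "rx": 0.0, "ry": 0.0, "rz": 0.0, "claw": 0.07}, {"tx": 0.0, "ty": 0.0, "tz": 0.01, "rx": 0.0, "ry": 0.0, "rz": 0.0, "claw": 0.07}, {"tx": 0.0, "ty": 0.0, "tz": 0.03, "rx": 0.0, "ry": 0.0, "rz": 0.0, "claw": 0.07}, {"tx": 0.0, "ty": 0.0, "tz": 0.06, "rx": 0.0, "ry": 0.0, "rz": 0.0, "claw": 0.07}, {"tx": 0.0, "ty": 0.0, "tz": 0.09, "rx": 0.0, "ry": 0.0, "rz": 0.0, "claw": 0.07}, {"tx": -0.01, "ty": 0.0, "tz": 0.11, "rx": 0.0, "ry": 0.0, "rz": 1.5, "claw": 0.06}, {"tx": -0.03, "ty": -0.003, "tz": 0.11, "rx": 0.0, "ry": 0.0, "rz": 3.0, "claw": 0.05}, {"tx": -0.05, "ty": -0.005, "tz": 0.11, "rx": 0.0, "ry": 0.0, "rz": 4.5, "claw": 0.04}, {"tx": -0.07, "ty": -0.007, "tz": 0.11, "rx": 0.0, "ry": 0.0, "rz": 6.0, "claw": 0.04}, {"tx": -0.085, "ty": -0.008, "tz": 0.11, "rx": 0.0, "ry": 0.0, "rz": 7.5, "claw": 0.04}, {"tx": -0.085, "ty": -0.008, "tz": 0.11, "rx": 0.0, "ry": 0.0, "rz": 9.0, "claw": 0.04}, {"tx": -0.085, "ty": -0.008, "tz": 0.11, "rx": 0.0, "ry": 0.0, "rz": 10.5, "claw": 0.04}])

```text
clock: 19.3
eef_pos: [407.7, 231.2, 229.0]
tool_rot: [-3.141, 0.001, -2.131]
force: [0.5, -0.7, -0.0]
width: 40.0
```

>>> apply_moves(increments=[{"tx": 0.0, "ty": 0.0, "tz": 0.0, "rx": 0.0, "ry": 0.0, "rz": 1.4, "claw": 0.04}, {"tx": 0.0, "ty": 0.0, "tz": 0.0, "rx": 0.0, "ry": 0.0, "rz": 2.8, "claw": 0.04}, {"tx": 0.0, "ty": 0.0, "tz": 0.0, "rx": 0.0, "ry": 0.0, "rz": 4.2, "claw": 0.04}, {"tx": 0.0, "ty": 0.0, "tz": 0.0, "rx": 0.0, "ry": 0.0, "rz": 5.5, "claw": 0.04}, {"tx": 0.0, "ty": 0.0, "tz": 0.0, "rx": 0.0, "ry": 0.0, "rz": 5.5, "claw": 0.04}, {"tx": 0.0, "ty": 0.0, "tz": 0.0, "rx": 0.0, "ry": 0.0, "rz": 5.5, "claw": 0.04}])

```text
clock: 19.9
eef_pos: [408.2, 231.0, 228.4]
tool_rot: [-3.141, 0.0, -1.66]
force: [0.5, 0.4, -1.1]
width: 40.1
```

Run:
```python
from h import *
s=read_state();print(s['clock'],s['qpos'].round(2),s['eef_pos'],s['tool_rot'],s['force'],s['width'])
```

```text
19.9 [-0.25  0.35 -0.43  1.95  0.19  0.87  2.27] [408.15801155 231.00928899 228.44864826] [-3.14105180e+00  1.11584956e-04 -1.66043914e+00] [ 0.54983657  0.44796208 -1.11024165] 40.093587523585946
```

>>> apply_moves(increments=[{"tx": -0.001, "ty": 0.0, "tz": -0.045, "rx": 0.0, "ry": 0.0, "rz": 0.2, "claw": 0.04}, {"tx": -0.001, "ty": 0.0, "tz": -0.09, "rx": 0.0, "ry": 0.0, "rz": 0.2, "claw": 0.04}, {"tx": -0.001, "ty": 0.0, "tz": -0.135, "rx": 0.0, "ry": 0.0, "rz": 0.2, "claw": 0.04}, {"tx": -0.001, "ty": 0.0, "tz": -0.17, "rx": 0.0, "ry": 0.0, "rz": 0.2, "claw": 0.04}, {"tx": -0.001, "ty": 0.0, "tz": -0.19, "rx": 0.0, "ry": 0.0, "rz": 0.2, "claw": 0.04}, {"tx": -0.001, "ty": 0.0, "tz": -0.205, "rx": 0.0, "ry": 0.0, "rz": 0.2, "claw": 0.04}, {"tx": -0.001, "ty": 0.0, "tz": -0.215, "rx": 0.0, "ry": 0.0, "rz": 0.2, "claw": 0.04}, {"tx": -0.001, "ty": 0.0, "tz": -0.223, "rx": 0.0, "ry": 0.0, "rz": 0.2, "claw": 0.04}, {"tx": -0.001, "ty": 0.0, "tz": -0.223, "rx": 0.0, "ry": 0.0, "rz": 0.2, "claw": 0.04}, {"tx": -0.001, "ty": 0.0, "tz": -0.223, "rx": 0.0, "ry": 0.0, "rz": 0.2, "claw": 0.04}])

```text
clock: 20.9
eef_pos: [407.4, 231.4, 5.5]
tool_rot: [-3.141, 0.0, -1.64]
force: [0.3, -0.2, 0.5]
width: 40.2
```

>>> apply_moves(increments=[{"tx": 0.0, "ty": 0.0, "tz": 0.0, "rx": 0.0, "ry": 0.0, "rz": 0.0, "claw": 0.02}, {"tx": 0.0, "ty": 0.0, "tz": 0.0, "rx": 0.0, "ry": 0.0, "rz": 0.0, "claw": 0.008}, {"tx": 0.0, "ty": 0.0, "tz": 0.0, "rx": 0.0, "ry": 0.0, "rz": 0.0, "claw": 0.008}, {"tx": 0.0, "ty": 0.0, "tz": 0.0, "rx": 0.0, "ry": 0.0, "rz": 0.0, "claw": 0.005}, {"tx": 0.0, "ty": 0.0, "tz": 0.0, "rx": 0.0, "ry": 0.0, "rz": 0.0, "claw": 0.005}])

```text
clock: 21.4
eef_pos: [407.6, 231.4, 5.8]
tool_rot: [-3.14, 0.001, -1.641]
force: [-0.5, -1.2, 6.2]
width: 10.7
```

>>> apply_moves(increments=[{"tx": 0.0, "ty": 0.0, "tz": -0.0003, "rx": 0.0, "ry": 0.0, "rz": -1.2, "claw": 0.005}, {"tx": 0.0, "ty": 0.0, "tz": -0.0006, "rx": 0.0, "ry": 0.0, "rz": -2.4, "claw": 0.005}, {"tx": 0.0, "ty": 0.0, "tz": -0.0009, "rx": 0.0, "ry": 0.0, "rz": -3.6, "claw": 0.005}, {"tx": 0.0, "ty": 0.0, "tz": -0.0012, "rx": 0.0, "ry": 0.0, "rz": -4.8, "claw": 0.005}, {"tx": 0.0, "ty": 0.0, "tz": -0.0015, "rx": 0.0, "ry": 0.0, "rz": -6.0, "claw": 0.005}, {"tx": 0.0, "ty": 0.0, "tz": -0.0018, "rx": 0.0, "ry": 0.0, "rz": -7.2, "claw": 0.005}, {"tx": 0.0, "ty": 0.0, "tz": -0.0021, "rx": 0.0, "ry": 0.0, "rz": -8.4, "claw": 0.005}, {"tx": 0.0, "ty": 0.0, "tz": -0.0025, "rx": 0.0, "ry": 0.0, "rz": -9.6, "claw": 0.005}, {"tx": 0.0, "ty": 0.0, "tz": -0.0028, "rx": 0.0, "ry": 0.0, "rz": -10.8, "claw": 0.005}, {"tx": 0.0, "ty": 0.0, "tz": -0.0031, "rx": 0.0, "ry": 0.0, "rz": -12.0, "claw": 0.005}, {"tx": 0.0, "ty": 0.0, "tz": -0.0034, "rx": 0.0, "ry": 0.0, "rz": -13.2, "claw": 0.005}, {"tx": 0.0, "ty": 0.0, "tz": -0.0037, "rx": 0.0, "ry": 0.0, "rz": -14.4, "claw": 0.005}])

```text
clock: 22.6
eef_pos: [407.7, 231.3, 2.0]
tool_rot: [3.141, 0.002, -2.901]
force: [-0.0, -0.6, 3.8]
width: 10.4
```

>>> apply_moves(increments=[{"tx": 0.0, "ty": 0.0, "tz": -0.0003, "rx": 0.0, "ry": 0.0, "rz": -1.2, "claw": 0.005}, {"tx": 0.0, "ty": 0.0, "tz": -0.0006, "rx": 0.0, "ry": 0.0, "rz": -2.4, "claw": 0.005}, {"tx": 0.0, "ty": 0.0, "tz": -0.0009, "rx": 0.0, "ry": 0.0, "rz": -3.6, "claw": 0.005}, {"tx": 0.0, "ty": 0.0, "tz": -0.0012, "rx": 0.0, "ry": 0.0, "rz": -4.8, "claw": 0.005}, {"tx": 0.0, "ty": 0.0, "tz": -0.0015, "rx": 0.0, "ry": 0.0, "rz": -6.0, "claw": 0.005}, {"tx": 0.0, "ty": 0.0, "tz": -0.0018, "rx": 0.0, "ry": 0.0, "rz": -7.2, "claw": 0.005}, {"tx": 0.0, "ty": 0.0, "tz": -0.0021, "rx": 0.0, "ry": 0.0, "rz": -8.4, "claw": 0.005}, {"tx": 0.0, "ty": 0.0, "tz": -0.0025, "rx": 0.0, "ry": 0.0, "rz": -9.6, "claw": 0.005}, {"tx": 0.0, "ty": 0.0, "tz": -0.0028, "rx": 0.0, "ry": 0.0, "rz": -10.8, "claw": 0.005}, {"tx": 0.0, "ty": 0.0, "tz": -0.0031, "rx": 0.0, "ry": 0.0, "rz": -12.0, "claw": 0.005}])

```text
clock: 23.6
eef_pos: [407.7, 231.3, -1.1]
tool_rot: [3.14, 0.0, 2.335]
force: [-0.6, 0.0, 4.4]
width: 10.6
```

Run:
```python
from h import *
s=read_state();print(s['clock'],s['qpos'].round(2),s['eef_pos'],s['tool_rot'],s['force'],s['torque'],s['width'])
```

```text
23.6 [-0.72  0.74  0.22  2.17 -0.55  0.28  0.73] [407.67027914 231.3164165   -1.10374579] [3.13993010e+00 1.84163010e-04 2.33497478e+00] [-5.71014352e-01  4.26275645e-03  4.35631008e+00] [-0.25967695 -0.00448665  0.06261378] 10.607406790603768
```

>>> apply_moves(increments=[{"tx": 0.0, "ty": 0.0, "tz": -0.0002, "rx": 0.0, "ry": 0.0, "rz": -0.6, "claw": 0.005}, {"tx": 0.0, "ty": 0.0, "tz": -0.0004, "rx": 0.0, "ry": 0.0, "rz": -1.2, "claw": 0.005}, {"tx": 0.0, "ty": 0.0, "tz": -0.0005, "rx": 0.0, "ry": 0.0, "rz": -1.8, "claw": 0.005}])

```text
clock: 23.9
eef_pos: [407.7, 231.3, -1.6]
tool_rot: [3.14, -0.0, 2.18]
force: [1.2, -1.6, 5.6]
width: 10.5
```

Run:
```python
from h import *
s=read_state();print(s['clock'],s['qpos'].round(3),s['eef_pos'],s['tool_rot'],s['force'],s['torque'],s['width'])
```

```text
23.9 [-0.743  0.747  0.248  2.166 -0.615  0.294  0.645] [407.66124321 231.32370515  -1.58949613] [ 3.13992233e+00 -4.01215653e-05  2.18028775e+00] [ 1.23143226 -1.62734516  5.55392486] [-0.20451652 -0.01964872  0.10700296] 10.534529361988564
```

>>> apply_moves(increments=[{"tx": 0.0, "ty": 0.0, "tz": -0.0002, "rx": 0.0, "ry": 0.0, "rz": -0.6, "claw": 0.005}, {"tx": 0.0, "ty": 0.0, "tz": -0.0003, "rx": 0.0, "ry": 0.0, "rz": -1.2, "claw": 0.005}])

```text
clock: 24.1
eef_pos: [407.7, 231.3, -1.8]
tool_rot: [3.14, -0.0, 2.076]
force: [-0.5, -0.8, 6.3]
width: 10.7
```

Run:
```python
from h import *
s=read_state();print(s['eef_pos'],s['tool_rot'],s['force'],s['torque'],s['width'])
```

```text
[407.65111072 231.29963156  -1.8286687 ] [ 3.13993959e+00 -2.97684575e-04  2.07555660e+00] [-0.4904008  -0.75003524  6.28438437] [-0.26902394 -0.02180018  0.03503685] 10.684579450226712
```

>>> apply_moves(increments=[{"tx": 0.0, "ty": 0.0, "tz": 0.0, "rx": 0.0, "ry": 0.0, "rz": -0.5, "claw": 0.005}, {"tx": 0.0, "ty": 0.0, "tz": 0.0, "rx": 0.0, "ry": 0.0, "rz": -1.0, "claw": 0.005}, {"tx": 0.0, "ty": 0.0, "tz": 0.0, "rx": 0.0, "ry": 0.0, "rz": -1.0, "claw": 0.005}])

```text
clock: 24.4
eef_pos: [407.6, 231.3, -2.1]
tool_rot: [3.14, -0.0, 1.989]
force: [-0.1, -1.3, 6.7]
width: 10.7
```

Run:
```python
from h import *
s=read_state();print(s['eef_pos'],s['tool_rot'],s['force'],s['torque'],s['width'])
```

```text
[407.62083754 231.29352881  -2.08452065] [ 3.14014906e+00 -8.71646128e-05  1.98927173e+00] [-0.06761919 -1.33669484  6.71970562] [-0.21219016 -0.02431333 -0.06596542] 10.733431983445847
```

>>> apply_moves(increments=[{"tx": 0.0, "ty": 0.0, "tz": 0.0, "rx": 0.0, "ry": 0.0, "rz": -0.5, "claw": 0.005}, {"tx": 0.0, "ty": 0.0, "tz": 0.0, "rx": 0.0, "ry": 0.0, "rz": -1.0, "claw": 0.005}, {"tx": 0.0, "ty": 0.0, "tz": 0.0, "rx": 0.0, "ry": 0.0, "rz": -1.5, "claw": 0.005}, {"tx": 0.0, "ty": 0.0, "tz": 0.0, "rx": 0.0, "ry": 0.0, "rz": -1.5, "claw": 0.005}])

```text
clock: 24.8
eef_pos: [407.6, 231.2, -2.4]
tool_rot: [3.141, 0.0, 1.858]
force: [1.0, -0.1, 5.8]
width: 10.2
```

Run:
```python
from h import *
s=read_state();print(s['eef_pos'],s['tool_rot'],s['force'],s['torque'],s['width'])
```

```text
[407.56607818 231.22188704  -2.42146714] [3.14050171e+00 1.55446823e-04 1.85793579e+00] [ 1.04904085 -0.07739526  5.83201048] [-0.06025286 -0.26467447 -0.05835629] 10.177975727294482
```

>>> apply_moves(increments=[{"tx": 0.0, "ty": 0.0, "tz": 0.0, "rx": 0.0, "ry": 0.0, "rz": 0.0, "claw": 0.03}, {"tx": 0.0, "ty": 0.0, "tz": 0.0, "rx": 0.0, "ry": 0.0, "rz": 0.0, "claw": 0.045}, {"tx": 0.0, "ty": 0.0, "tz": 0.0, "rx": 0.0, "ry": 0.0, "rz": 0.0, "claw": 0.045}, {"tx": 0.0, "ty": 0.0, "tz": 0.03, "rx": 0.0, "ry": 0.0, "rz": 0.0, "claw": 0.045}, {"tx": 0.0, "ty": 0.0, "tz": 0.07, "rx": 0.0, "ry": 0.0, "rz": 0.0, "claw": 0.05}, {"tx": 0.0, "ty": 0.0, "tz": 0.115, "rx": 0.0, "ry": 0.0, "rz": 0.0, "claw": 0.06}, {"tx": 0.0, "ty": 0.0, "tz": 0.16, "rx": 0.0, "ry": 0.0, "rz": 0.0, "claw": 0.085}, {"tx": 0.0, "ty": 0.0, "tz": 0.205, "rx": 0.0, "ry": 0.0, "rz": 0.0, "claw": 0.085}, {"tx": 0.0, "ty": 0.0, "tz": 0.23, "rx": 0.0, "ry": 0.0, "rz": 0.0, "claw": 0.085}, {"tx": 0.0, "ty": 0.0, "tz": 0.23, "rx": 0.0, "ry": 0.0, "rz": 0.0, "claw": 0.085}])

```text
clock: 25.8
eef_pos: [408.8, 232.2, 230.4]
tool_rot: [3.136, -0.003, 1.86]
force: [-0.4, -0.3, -1.4]
width: 84.9
```

```bash
cat >> h.py <<'E'
def nuts(cam='wrist',ztop=55):
    c=calibration(cam);im=get_image(cam)
    cv2.imwrite('pics/last_%s.png'%cam,im[:,:,::-1])
    out={}
    for n,p in dict(a=(407.3,231.2),b=(417.3,116),c=(427.4,1)).items():
        u=w2px(cam,[[*p,ztop]],c)[0]
        if not(20<u[0]<540 and 20<u[1]<400): continue
        x,y=np.mgrid[-45:46:1.0,-45:46:1.0]
        P=np.c_[(p[0]+x).ravel(),(p[1]+y).ravel(),np.full(x.size,ztop)]
        q=w2px(cam,P,c).astype(np.float32).reshape(91,91,2)
        t=cv2.remap(im,q[...,0].copy(),q[...,1].copy(),cv2.INTER_LINEAR)  # rows: x, cols: y
        m=(t.max(2)<75).astype(np.uint8)
        yl=(t[...,0]>180)&(t[...,1]>170)&(t[...,2]<150)
        k,l,st,ce=cv2.connectedComponentsWithStats(m)
        i=1+np.argmax(st[1:,4]) if k>1 else 0
        r,cc=np.nonzero(l==i);d=np.cov(np.c_[r,cc].T);w,v=np.linalg.eigh(d);v=v[:,1]
        dot=np.argwhere(yl).mean(0)-45+p if yl.sum()>5 else None
        out[n]=dict(n=len(r),ang=np.degrees(np.arctan2(v[1],v[0]))%180,dot=dot,sd=np.sqrt(w).round(1))
        cv2.imwrite('pics/nut_%s_%s.png'%(cam,n),cv2.resize(t[:,:,::-1],None,fx=4,fy=4))
    return out
E
python3 - <<'E'
from h import *
s=read_state();print(s['clock'],s['qpos'].round(2),s['eef_pos'],s['tool_rot'])
print(nuts());print(nuts('scene'));print(nuts('top'))
E
```

```text
25.8 [-1.13  0.41  0.77  1.97 -0.37  0.89  0.12] [408.83880037 232.16069052 230.4159972 ] [ 3.13562902e+00 -2.65436245e-03  1.86016172e+00]
{'a': {'n': 392, 'ang': np.float64(105.22637152893837), 'dot': array([406.82941176, 231.63137255]), 'sd': array([ 3.2, 11.7])}, 'b': {'n': 1187, 'ang': np.float64(84.65751051237153), 'dot': array([417.4875    , 113.89583333]), 'sd': array([ 6.2, 20.5])}, 'c': {'n': 1970, 'ang': np.float64(109.34385706577777), 'dot': array([427.54634146,  -3.14634146]), 'sd': array([12.6, 32.1])}}
{'a': {'n': 1105, 'ang': np.float64(99.03837661994862), 'dot': None, 'sd': array([ 5.9, 17.9])}, 'b': {'n': 676, 'ang': np.float64(78.32346127507114), 'dot': None, 'sd': array([ 4.8, 13.8])}, 'c': {'n': 1194, 'ang': np.float64(88.65371194302071), 'dot': None, 'sd': array([ 6.4, 19.8])}}
{'a': {'n': 351, 'ang': np.float64(151.33127321360666), 'dot': array([394.17755102, 250.44489796]), 'sd': array([ 5.7, 15.4])}, 'b': {'n': 473, 'ang': np.float64(76.28860949672023), 'dot': array([416.75614035, 117.14035088]), 'sd': array([ 3.3, 18.7])}, 'c': {'n': 317, 'ang': np.float64(89.90256671410376), 'dot': array([426.44651163,   2.20930233]), 'sd': array([3.5, 9. ])}}
```

Nut a turned about 2.97 rad and the first post is clamped. Now over to the second post.

>>> apply_moves(increments=[{"tx": 0.015, "ty": -0.02, "tz": 0.01, "rx": 0.0, "ry": 0.0, "rz": -1.2, "claw": 0.085}, {"tx": 0.03, "ty": -0.045, "tz": 0.02, "rx": 0.0, "ry": 0.0, "rz": -2.7, "claw": 0.085}, {"tx": 0.045, "ty": -0.075, "tz": 0.02, "rx": 0.0, "ry": 0.0, "rz": -4.2, "claw": 0.085}, {"tx": 0.055, "ty": -0.105, "tz": 0.02, "rx": 0.0, "ry": 0.0, "rz": -5.7, "claw": 0.085}, {"tx": 0.06, "ty": -0.135, "tz": 0.02, "rx": 0.0, "ry": 0.0, "rz": -7.2, "claw": 0.085}, {"tx": 0.06, "ty": -0.165, "tz": 0.02, "rx": 0.0, "ry": 0.0, "rz": -8.7, "claw": 0.085}, {"tx": 0.06, "ty": -0.195, "tz": 0.02, "rx": 0.0, "ry": 0.0, "rz": -10.2, "claw": 0.085}, {"tx": 0.06, "ty": -0.225, "tz": 0.02, "rx": 0.0, "ry": 0.0, "rz": -11.7, "claw": 0.085}, {"tx": 0.06, "ty": -0.255, "tz": 0.02, "rx": 0.0, "ry": 0.0, "rz": -13.2, "claw": 0.085}, {"tx": 0.06, "ty": -0.285, "tz": 0.02, "rx": 0.0, "ry": 0.0, "rz": -14.7, "claw": 0.085}, {"tx": 0.06, "ty": -0.315, "tz": 0.02, "rx": 0.0, "ry": 0.0, "rz": -16.2, "claw": 0.085}])

```text
clock: 27.05
eef_pos: [465.8, -84.7, 245.8]
tool_rot: [-3.14, 0.003, 0.44]
force: [0.3, 0.4, 0.4]
width: 84.8
```

>>> apply_moves(increments=[{"tx": 0.0, "ty": -0.02, "tz": 0.0, "rx": 0.0, "ry": 0.0, "rz": -1.5, "claw": 0.085}, {"tx": -0.01, "ty": -0.04, "tz": 0.0, "rx": 0.0, "ry": 0.0, "rz": -3.0, "claw": 0.085}, {"tx": -0.02, "ty": -0.06, "tz": 0.0, "rx": 0.0, "ry": 0.0, "rz": -4.5, "claw": 0.085}, {"tx": -0.03, "ty": -0.08, "tz": 0.0, "rx": 0.0, "ry": 0.0, "rz": -6.0, "claw": 0.085}, {"tx": -0.04, "ty": -0.1, "tz": 0.0, "rx": 0.0, "ry": 0.0, "rz": -7.5, "claw": 0.085}, {"tx": -0.05, "ty": -0.12, "tz": 0.0, "rx": 0.0, "ry": 0.0, "rz": -9.0, "claw": 0.085}, {"tx": -0.06, "ty": -0.14, "tz": 0.0, "rx": 0.0, "ry": 0.0, "rz": -10.5, "claw": 0.085}, {"tx": -0.07, "ty": -0.16, "tz": 0.0, "rx": 0.0, "ry": 0.0, "rz": -12.0, "claw": 0.085}, {"tx": -0.08, "ty": -0.18, "tz": 0.0, "rx": 0.0, "ry": 0.0, "rz": -13.5, "claw": 0.085}, {"tx": -0.09, "ty": -0.2, "tz": 0.0, "rx": 0.0, "ry": 0.0, "rz": -14.6, "claw": 0.085}, {"tx": -0.09, "ty": -0.2, "tz": 0.0, "rx": 0.0, "ry": 0.0, "rz": -14.6, "claw": 0.085}, {"tx": -0.09, "ty": -0.2, "tz": 0.0, "rx": 0.0, "ry": 0.0, "rz": -14.6, "claw": 0.085}])

```text
clock: 28.25
eef_pos: [376.3, -283.4, 246.2]
tool_rot: [3.141, 0.003, -0.829]
force: [-0.9, 0.5, -0.7]
width: 84.9
```

Run:
```python
from h import *
import json
s=read_state();print(s['clock'],s['qpos'].round(2),s['eef_pos'],s['tool_rot'])
c=calibration('wrist');json.dump({k:np.array(v).tolist() for k,v in c.items()},open('wb.json','w'))
snap('wrist','wb.png',None,1.42)
```

```text
28.25 [-0.21  0.61  1.29  1.95 -0.67  1.11 -1.04] [ 376.29917237 -283.39337723  246.15239857] [ 3.14097564e+00  2.56049926e-03 -8.28766948e-01]
```

View pics/wb.png

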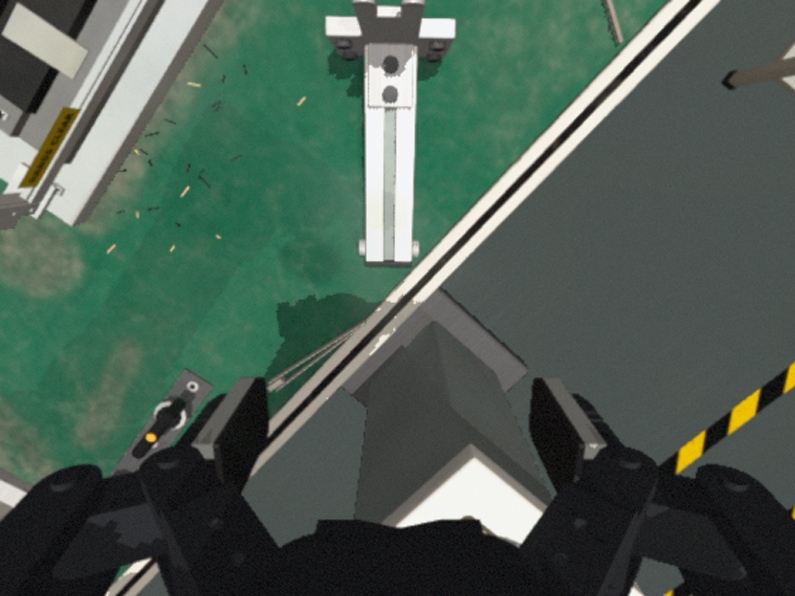

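Run:
```python
from h import *
import json;c=json.load(open('wb.json'))
f=lambda l,z:px2w('w',np.array(l)/1.42,z,c).round(1)
b=f([(361,248),(415,248)],32);print('buttons',b,b.mean(0))
h=f([(367,266),(411,266)],38);print('head end',h.mean(0))
# axis: column edges centre at top face
A=f([(365,108),(416,108)],40).mean(0);B=f([(367,262),(411,262)],40).mean(0);d=(B-A)[:2];print(A,B,np.degrees(np.arctan2(d[1],d[0])))
print('foot top edge',f([(327,18),(455,18)],66).mean(0), f([(327,18),(455,18)],66))
```

```text
buttons [[ 398.3 -258.9   32. ]
 [ 363.1 -291.1   32. ]] [ 380.7 -275.    32. ]
head end [ 370.  -264.6   38. ]
[ 455.2 -360.7   40. ] [ 372.7 -267.7   40. ] 131.5761287550693
foot top edge [ 491.6  -401.95   66.  ] [[ 524.3 -371.9   66. ]
 [ 458.9 -432.    66. ]]
```

>>> apply_moves(increments=[{"tx": 0.002, "ty": 0.004, "tz": -0.03, "rx": 0.0, "ry": 0.0, "rz": 0.0, "claw": 0.07}, {"tx": 0.0044, "ty": 0.0084, "tz": -0.07, "rx": 0.0, "ry": 0.0, "rz": 0.0, "claw": 0.07}, {"tx": 0.0044, "ty": 0.0084, "tz": -0.11, "rx": 0.0, "ry": 0.0, "rz": 0.0, "claw": 0.07}, {"tx": 0.0044, "ty": 0.0084, "tz": -0.15, "rx": 0.0, "ry": 0.0, "rz": 0.0, "claw": 0.07}, {"tx": 0.0044, "ty": 0.0084, "tz": -0.18, "rx": 0.0, "ry": 0.0, "rz": 0.0, "claw": 0.07}, {"tx": 0.0044, "ty": 0.0084, "tz": -0.2, "rx": 0.0, "ry": 0.0, "rz": 0.0, "claw": 0.07}, {"tx": 0.0044, "ty": 0.0084, "tz": -0.2, "rx": 0.0, "ry": 0.0, "rz": 0.0, "claw": 0.07}, {"tx": 0.0044, "ty": 0.0084, "tz": -0.2, "rx": 0.0, "ry": 0.0, "rz": 0.0, "claw": 0.07}])

```text
clock: 29.1
eef_pos: [381.6, -274.9, 47.5]
tool_rot: [-3.142, 0.001, -0.827]
force: [0.1, -1.3, -0.0]
width: 69.8
```

Run:
```python
from h import *
s=read_state();print(s['clock'],s['qpos'].round(2),s['eef_pos'],s['tool_rot'])
c=calibration('wrist');im=get_image('wrist')
# rectify z=40 plane along the post axis: rows = own x (from head est.), cols = across
a=np.radians(132.3);d=np.array([np.cos(a),np.sin(a)]);n=np.array([np.sin(a),-np.cos(a)])
b0=np.array([380.7,-275.])
u,v=np.mgrid[25:-30:-0.5,-40:40:0.5]
P=np.c_[(b0[0]+u*d[0]+v*n[0]).ravel(),(b0[1]+u*d[1]+v*n[1]).ravel(),np.full(u.size,40.)]
q=w2px('w',P,c).astype(np.float32).reshape(*u.shape,2)
t=cv2.remap(im,q[...,0].copy(),q[...,1].copy(),1)
g=t.min(2).astype(int)   # green bench has low min(R,B); white high
for k in range(0,110,8):print(u[k,0],''.join('#' if x>140 else('+' if x>95 else '.') for x in g[k,::2]))
```

```text
29.1 [ 0.02  0.83  0.88  2.15 -1.07  0.7  -0.75] [ 381.55954041 -274.93652017   47.48315968] [-3.14153884e+00  7.06084813e-04 -8.27069617e-01]
25.0 +..++#########+........+##########++............................................
21.0 ##########++........+#########++................................................
17.0 ######++........+#########+++...................................................
13.0 ###+.........+######+...........................................................
9.0 +........+#########++##############+.........+########++++++....................
5.0 .....++########+++..#######################################+....................
1.0 .+##########################################################+#####..............
-3.0 ##########+...######################+#############################+.............
-7.0 #######.......+###################################################..............
-11.0 ###+................########################################++++................
-15.0 ....................########################################....................
-19.0 ....................###############+########################....................
-23.0 ...................+###############+########################....................
-27.0 ...................+###############+########################....................
```

>>> apply_moves(increments=[{"tx": -0.001, "ty": 0.0, "tz": -0.02, "rx": 0.0, "ry": 0.0, "rz": 0.0, "claw": 0.068}, {"tx": -0.001, "ty": 0.0, "tz": -0.04, "rx": 0.0, "ry": 0.0, "rz": 0.0, "claw": 0.068}, {"tx": -0.001, "ty": 0.0, "tz": -0.055, "rx": 0.0, "ry": 0.0, "rz": 0.0, "claw": 0.068}, {"tx": -0.001, "ty": 0.0, "tz": -0.067, "rx": 0.0, "ry": 0.0, "rz": 0.0, "claw": 0.068}, {"tx": -0.001, "ty": 0.0, "tz": -0.067, "rx": 0.0, "ry": 0.0, "rz": 0.0, "claw": 0.068}, {"tx": -0.001, "ty": 0.0, "tz": -0.067, "rx": 0.0, "ry": 0.0, "rz": 0.0, "claw": 0.068}])

```text
clock: 29.75
eef_pos: [380.9, -276.1, -18.7]
tool_rot: [-3.141, -0.001, -0.828]
force: [-0.7, -0.2, 0.2]
width: 68.1
```

Run:
```python
from h import *
s=read_state();print(s['clock'],s['qpos'].round(2),s['eef_pos'],s['force'],s['width'])
im=get_image('wrist');cv2.imwrite('pics/wc.png',im[:,:,::-1])
# compare with w5 (good): columns near pads/buttons
w5=cv2.imread('pics/raw_w5.png')[:,:,::-1]
for t in(w5,im):
    print()
    for r in range(250,330,5):print(r,''.join('#' if x>140 else('+' if x>80 else ('-' if m<70 else '.')) for x,m in zip(t[r,190:370:2].min(1).astype(int),t[r,190:370:2].max(1))))
```

```text
29.75 [ 0.24  0.84  0.5   2.17 -1.09  0.41 -0.76] [ 380.88547352 -276.0948335   -18.69449449] [-0.70488659 -0.20131877  0.22334914] 68.14324899638987

250 +.............+++++++#######################################################++++++++++++++
255 +++...+++......++++#######################################################+++++++#+++++###
260 ++++++++--.++..+++####################################################+++++++++++---++++++
265 ++++++.----++++++++###################################################+++++++++++----+++++
270 +++++------++++++#####################################################++#+++++++.-----++++
275 ++++-------++++##+++++###############################################+++++++++++.-------++
280 +++--------++++############################################################++#++---------+
285 +.---------.+++#################################################################----------
290 -----------.+++################################################################+----------
295 -----------.+++#################################################################----------
[... 1391 characters left out ...]
++++++++++++++++++++++++++---------
295 ---------------+++++++++++++++++++++++++++++++++++++++++++++++++++++++++++++++++----------
300 ----------------+++++++++++++++++++++++++++++++++++++++++++++++++++++++++++++.------------
305 ----------------------++++++++++++++++++++++++++++++++++++###++++++++###+#+------.--------
310 -------------.--------++++++++++++++++++----------++++++++++++++++++####.-----+++++-------
315 ----------------------------...........------------++++++++++++++++##.-----..+##++++------
320 ----------.-------.------------------------------------------------------++##########.----
325 --------.---------.--------------------------------.....-.++++.-------++############+-----
```

>>> apply_moves(increments=[{"tx": 0.0, "ty": 0.0, "tz": 0.0, "rx": 0.0, "ry": 0.0, "rz": 0.0, "claw": 0.06}, {"tx": 0.0, "ty": 0.0, "tz": 0.0, "rx": 0.0, "ry": 0.0, "rz": 0.0, "claw": 0.05}, {"tx": 0.0, "ty": 0.0, "tz": 0.0, "rx": 0.0, "ry": 0.0, "rz": 0.0, "claw": 0.04}, {"tx": 0.0, "ty": 0.0, "tz": 0.0, "rx": 0.0, "ry": 0.0, "rz": 0.0, "claw": 0.04}, {"tx": 0.0, "ty": 0.0, "tz": 0.0, "rx": 0.0, "ry": 0.0, "rz": 0.0, "claw": 0.04}])

```text
clock: 30.3
eef_pos: [380.9, -275.7, -18.6]
tool_rot: [-3.141, -0.001, -0.828]
force: [0.4, 1.4, 9.2]
width: 50.4
```

>>> apply_moves(increments=[{"tx": 0.0038, "ty": -0.0041, "tz": 0.0215, "rx": 0.0, "ry": 0.0, "rz": 0.0, "claw": 0.04}, {"tx": 0.0094, "ty": -0.0104, "tz": 0.042, "rx": 0.0, "ry": 0.0, "rz": 0.0, "claw": 0.04}, {"tx": 0.0168, "ty": -0.0185, "tz": 0.062, "rx": 0.0, "ry": 0.0, "rz": 0.0, "claw": 0.04}, {"tx": 0.026, "ty": -0.0285, "tz": 0.08, "rx": 0.0, "ry": 0.0, "rz": 0.0, "claw": 0.04}, {"tx": 0.0365, "ty": -0.04, "tz": 0.0955, "rx": 0.0, "ry": 0.0, "rz": 0.0, "claw": 0.04}, {"tx": 0.048, "ty": -0.053, "tz": 0.109, "rx": 0.0, "ry": 0.0, "rz": 0.0, "claw": 0.04}, {"tx": 0.061, "ty": -0.067, "tz": 0.121, "rx": 0.0, "ry": 0.0, "rz": 0.0, "claw": 0.04}, {"tx": 0.075, "ty": -0.0825, "tz": 0.1295, "rx": 0.0, "ry": 0.0, "rz": 0.0, "claw": 0.04}, {"tx": 0.0895, "ty": -0.0985, "tz": 0.1355, "rx": 0.0, "ry": 0.0, "rz": 0.0, "claw": 0.04}, {"tx": 0.1045, "ty": -0.115, "tz": 0.1385, "rx": 0.0, "ry": 0.0, "rz": 0.0, "claw": 0.04}, {"tx": 0.1195, "ty": -0.1315, "tz": 0.139, "rx": 0.0, "ry": 0.0, "rz": 0.0, "claw": 0.04}, {"tx": 0.133, "ty": -0.146, "tz": 0.139, "rx": 0.0, "ry": 0.0, "rz": 0.0, "claw": 0.04}])

```text
clock: 31.5
eef_pos: [513.5, -420.7, 118.3]
tool_rot: [3.141, 0.003, -0.828]
force: [1.0, -1.0, -4.8]
width: 50.3
```

Run:
```python
from h import *
s=read_state();print(s['clock'],s['qpos'].round(2),s['eef_pos'],s['force'],s['width'])
im=get_image('wrist');cv2.imwrite('pics/wd.png',im[:,:,::-1])
w7=cv2.imread('pics/raw_w7.png')[:,:,::-1]
for t in(w7,im):
    print()
    for r in range(30,330,12):print(r,''.join('#' if x>140 else('+' if x>80 else ('-' if m<70 else '.')) for x,m in zip(t[r,190:370:3].min(1).astype(int),t[r,190:370:3].max(1))))
```

```text
31.5 [ 0.22  0.88  0.82  1.56 -0.71  1.03 -1.16] [ 513.48793167 -420.65835584  118.28090572] [ 1.04742003 -1.0110786  -4.84452005] 50.28705148493547

30 ++################################+++##+++++++++++++++++++..
42 ++++++++++++++++++++++#####+++++++#####+++++++++++++++++++..
54 ++++#+++++++++++++++++######....+#######...+++++++++++++++..
66 +++++++++++++###############...++######+..++++++++++++++++..
78 ++++++#+++##################....+######+..+++++++++++++++++.
90 ++++++#################################++++++++++++++++++++.
102 ++#####################################..++++++++++++++++++.
114 #######################################..+++++++++++++++++++
126 #######################################..++++++++++++++++...
138 ###############################################+++++++++....
150 #++++###########################################++++++......
162 ################################################++++++++++++
174 ################################################++++++++++++
186 ###############################################+++++++++++++
198 ####++++++++++#################+#########+
[... 1588 characters left out ...]
..........########++++++########................+.
210 ...................+########++++++########+.......+++..+++++
222 ...................#########++++++#########+++..++....++++++
234 ..................##########++++++#########+......++++++....
246 ..................##########++++++##########........++......
258 ........+++--....+++++++####++++++##########+...--+++++...+.
270 ..----++++----...+++++++++++++++++###########...----+++.---.
282 ----++++------..+++++++++++++++++++++++++++++...-----++++.-.
294 --++++.-----++++++++++++++++++++++++++++++++++++++-----++++-
306 -----------+###+++++++++++++++++++++++++++++++++++----------
318 ------------..---------------------------------+++----------
```

>>> apply_moves(increments=[{"tx": 0.0, "ty": 0.0, "tz": 0.0, "rx": 0.0, "ry": 0.0, "rz": 0.0, "claw": 0.055}, {"tx": 0.0, "ty": 0.0, "tz": 0.0, "rx": 0.0, "ry": 0.0, "rz": 0.0, "claw": 0.06}, {"tx": 0.0, "ty": 0.0, "tz": 0.0, "rx": 0.0, "ry": 0.0, "rz": 0.0, "claw": 0.06}, {"tx": 0.0, "ty": 0.0, "tz": 0.0, "rx": 0.0, "ry": 0.0, "rz": 0.0, "claw": 0.06}, {"tx": 0.0, "ty": 0.0, "tz": 0.0, "rx": 0.0, "ry": 0.0, "rz": 0.0, "claw": 0.06}])

```text
clock: 32.05
eef_pos: [513.4, -421.2, 119.8]
tool_rot: [-3.141, -0.0, -0.828]
force: [-0.2, 0.3, -0.4]
width: 60.2
```

Run:
```python
from h import *
s=read_state();print(s['clock'],s['qpos'].round(2),s['eef_pos'],s['tool_rot'],s['force'],s['width'])
import json
c=calibration('wrist');json.dump({k:np.array(v).tolist() for k,v in c.items()},open('we.json','w'))
im=get_image('wrist');cv2.imwrite('pics/we.png',im[:,:,::-1])
t=im
for r in range(6,340,8):print(r,''.join('#' if x>140 else('+' if x>80 else ('-' if m<70 else '.')) for x,m in zip(t[r,190:370:2].min(1).astype(int),t[r,190:370:2].max(1))))
```

```text
32.05 [ 0.22  0.88  0.82  1.56 -0.71  1.02 -1.16] [ 513.3704546  -421.19954197  119.78998213] [-3.14131625e+00 -2.51364120e-04 -8.28287385e-01] [-0.17151822  0.34863934 -0.44435946] 60.15055425213073
6 ........+++++...........+++++++.+.#########+++.+...+########+.++++++++++++..+.......++....
14 ..........+++++.......++++++++++++##########################+++++++++++....++++++......+++
22 +..........+++....++++++++++++++++##########################+.++++++++++++++++++++++.+++++
30 ++.+++++++++..++++++++.++++++++++++#########################..++++++++++++++++++++++++++++
38 ..++++++++..+++++++++++++++++++++++#########################......+++++++.++++++++++++++++
46 ...++++++++++++++++++++++++++++++++#########################......++++++++++++++++++++++++
54 ........++++++++++++++.++++++++++++########################+++......++++++++++++++++++++++
62 ++++++++++++++++++++++++++++..+++++########################+++++++++++++++++++++++++++++++
70 +++++++++++++++++++++++++++++++++++########################+++++++++++++++++++++++++++++++
78 ++++++++++++++++++++################################
[... 2376 characters left out ...]
......................--------+++++
286 +++++----------..............................................................----------+++
294 ++.------------..............................................................------------+
302 ++------------................................................................-----------+
310 -------------..................................................................-----------
318 ------------....................................................................----------
326 ----------........................................................................--------
334 ---------.......................................................................###-------
```

Run:
```python
from h import *
import json;c=json.load(open('we.json'))
f=lambda l,z:px2w('w',np.array(l,float),z,c).round(1)
b=f([(190+2*16,130),(190+2*79,130)],168);print('buttons',b,b.mean(0),np.linalg.norm(b[1]-b[0]))
ft=f([(190+2*20,76),(190+2*74,76)],12);print('foot front',ft,ft.mean(0),np.linalg.norm(ft[1]-ft[0]))
print('slot root',f([(190+2*47,10)],12))
h=f([(190+2*19.5,108),(190+2*75,108),(190+2*21,217),(190+2*73,217)],184);print('cap',h,h.mean(0))
```

```text
buttons [[ 576.8 -455.5  168. ]
 [ 539.5 -489.8  168. ]] [ 558.15 -472.65  168.  ] 50.67326711393294
foot front [[ 613.5 -467.9   12. ]
 [ 547.  -528.9   12. ]] [ 580.25 -498.4    12.  ] 90.23995789006109
slot root [[ 612.7 -533.5   12. ]]
cap [[ 578.2 -465.6  184. ]
 [ 550.  -491.5  184. ]
 [ 551.9 -435.7  184. ]
 [ 522.5 -462.7  184. ]] [ 550.65  -463.875  184.   ]
```

>>> apply_moves(increments=[{"tx": 0.0, "ty": 0.0, "tz": 0.0, "rx": 0.0, "ry": 0.0, "rz": 0.0, "claw": 0.068}, {"tx": 0.009, "ty": -0.01, "tz": 0.0, "rx": 0.0, "ry": 0.0, "rz": 0.0, "claw": 0.068}, {"tx": 0.018, "ty": -0.021, "tz": 0.0, "rx": 0.0, "ry": 0.0, "rz": 0.0, "claw": 0.068}, {"tx": 0.027, "ty": -0.031, "tz": 0.0, "rx": 0.0, "ry": 0.0, "rz": 0.0, "claw": 0.068}, {"tx": 0.036, "ty": -0.041, "tz": 0.0, "rx": 0.0, "ry": 0.0, "rz": 0.0, "claw": 0.068}, {"tx": 0.045, "ty": -0.051, "tz": 0.0, "rx": 0.0, "ry": 0.0, "rz": 0.0, "claw": 0.068}, {"tx": 0.045, "ty": -0.051, "tz": 0.0, "rx": 0.0, "ry": 0.0, "rz": 0.0, "claw": 0.068}, {"tx": 0.045, "ty": -0.051, "tz": 0.0, "rx": 0.0, "ry": 0.0, "rz": 0.0, "claw": 0.068}])

```text
clock: 32.9
eef_pos: [557.8, -472.3, 119.1]
tool_rot: [3.141, 0.001, -0.829]
force: [-0.2, -0.5, 1.0]
width: 67.9
```

Run:
```python
from h import *
s=read_state();print(s['clock'],s['qpos'].round(2),s['eef_pos'],s['tool_rot'],s['force'],s['width'])
im=get_image('wrist');cv2.imwrite('pics/wf.png',im[:,:,::-1])
w9=cv2.imread('pics/raw_w9.png')[:,:,::-1]
for t in (w9,im):
    print()
    for r in range(226,334,6):print(r,''.join('#' if x>140 else('+' if x>80 else ('-' if m<70 else '.')) for x,m in zip(t[r,190:370:2].min(1).astype(int),t[r,190:370:2].max(1))))
```

```text
32.9 [ 0.29  0.96  0.81  1.34 -0.71  1.14 -1.22] [ 557.80731188 -472.26771659  119.13735074] [ 3.14141007e+00  8.23661347e-04 -8.28616571e-01] [-0.2114023  -0.531964    0.95961755] 67.93574702840753

226 +++++++++++++++.........+################++++++++#########################################
232 +++++++++++++++.........+################+++++++++########################+++++++++++++++#
238 .+++...+++++....+++++++#################++++++++++###################+++++++++++++++++++##
244 ++++++++++++++++++++++##################++++++++++####################++++++++++++++++++++
250 +++........+++##########################++++++++++#########################+++++++++++++++
256 .+......++++++#########++++++++++++##+++.+++++++++++++++++++++#+#++#########+++++++++++###
262 ++++++++++++++#####+--------------------------------------------------######---+++++######
268 ++.--++++++.-+#####+--------------------------------------------------######----++++++.--+
274 ----++++++----#####+--------------------------------------------------######-----+++++++--
280 --+++++++--------++.---------------------
[... 1820 characters left out ...]
---------------+##+++...++---------
292 -----------.....+++++-------------------------------------------------+++++.+....---------
298 -----------..........------------------------------------------------.++++++.....---------
304 ----------...........------------------------------------------------.......+.....--------
310 ---------............------------------------------------------------..............-------
316 --------...+.........------------------------------------------------......++++......-----
322 ------..++...........------------------------------------------------.................----
328 -----.................----------------------------------------------...................---
```

>>> apply_moves(increments=[{"tx": -0.001, "ty": 0.001, "tz": 0.0, "rx": 0.0, "ry": 0.0, "rz": 0.0, "claw": 0.058}, {"tx": -0.001, "ty": 0.001, "tz": 0.0, "rx": 0.0, "ry": 0.0, "rz": 0.0, "claw": 0.045}, {"tx": -0.001, "ty": 0.001, "tz": 0.0, "rx": 0.0, "ry": 0.0, "rz": 0.0, "claw": 0.04}, {"tx": -0.001, "ty": 0.001, "tz": 0.0, "rx": 0.0, "ry": 0.0, "rz": 0.0, "claw": 0.04}, {"tx": -0.001, "ty": 0.001, "tz": 0.0, "rx": 0.0, "ry": 0.0, "rz": 0.0, "claw": 0.04}, {"tx": -0.001, "ty": 0.001, "tz": 0.004, "rx": 0.0, "ry": 0.0, "rz": 0.0, "claw": 0.04}, {"tx": -0.001, "ty": 0.001, "tz": 0.009, "rx": 0.0, "ry": 0.0, "rz": 0.0, "claw": 0.04}, {"tx": -0.001, "ty": 0.001, "tz": 0.014, "rx": 0.0, "ry": 0.0, "rz": 0.0, "claw": 0.04}, {"tx": -0.001, "ty": 0.001, "tz": 0.014, "rx": 0.0, "ry": 0.0, "rz": 0.0, "claw": 0.04}])

```text
clock: 33.85
eef_pos: [557.5, -471.8, 133.7]
tool_rot: [3.141, -0.001, -0.828]
force: [-0.5, 0.2, -5.6]
width: 50.1
```

>>> apply_moves(increments=[{"tx": -0.01, "ty": 0.01, "tz": 0.0, "rx": 0.0, "ry": 0.0, "rz": 0.0, "claw": 0.04}, {"tx": -0.03, "ty": 0.026, "tz": 0.0, "rx": 0.0, "ry": 0.0, "rz": 0.0, "claw": 0.04}, {"tx": -0.05, "ty": 0.042, "tz": 0.0, "rx": 0.0, "ry": 0.0, "rz": 0.0, "claw": 0.04}, {"tx": -0.07, "ty": 0.06, "tz": 0.0, "rx": 0.0, "ry": 0.0, "rz": 0.0, "claw": 0.04}, {"tx": -0.086, "ty": 0.08, "tz": 0.0, "rx": 0.0, "ry": 0.0, "rz": 0.0, "claw": 0.04}, {"tx": -0.092, "ty": 0.105, "tz": 0.0, "rx": 0.0, "ry": 0.0, "rz": 0.0, "claw": 0.04}, {"tx": -0.096, "ty": 0.13, "tz": 0.0, "rx": 0.0, "ry": 0.0, "rz": 0.0, "claw": 0.04}, {"tx": -0.1, "ty": 0.16, "tz": 0.0, "rx": 0.0, "ry": 0.0, "rz": 0.0, "claw": 0.04}, {"tx": -0.104, "ty": 0.19, "tz": 0.0, "rx": 0.0, "ry": 0.0, "rz": 0.0, "claw": 0.04}, {"tx": -0.107, "ty": 0.22, "tz": 0.0, "rx": 0.0, "ry": 0.0, "rz": 0.0, "claw": 0.04}, {"tx": -0.107, "ty": 0.24, "tz": 0.0, "rx": 0.0, "ry": 0.0, "rz": 0.0, "claw": 0.04}, {"tx": -0.107, "ty": 0.24, "tz": 0.0, "rx": 0.0, "ry": 0.0, "rz": 0.0, "claw": 0.04}])

```text
clock: 35.05
eef_pos: [450.4, -226.7, 133.0]
tool_rot: [-3.139, 0.004, -0.824]
force: [-0.1, 0.7, -6.6]
width: 50.5
```

Run:
```python
from h import *
s=read_state();print(s['clock'],s['qpos'].round(2),s['eef_pos'],s['tool_rot'],s['force'],s['width'])
im=get_image('wrist');cv2.imwrite('pics/wg.png',im[:,:,::-1])
t=im
for r in range(10,334,12):print(r,''.join('#' if x>140 else('+' if x>80 else ('-' if m<70 else '.')) for x,m in zip(t[r,190:370:2].min(1).astype(int),t[r,190:370:2].max(1))))
```

```text
35.05 [-0.14  0.67  0.88  2.   -0.72  0.82 -1.24] [ 450.37486225 -226.7251987   132.98560121] [-3.1389627   0.00448315 -0.82411206] [-0.11217613  0.69126736 -6.60649903] 50.47868906930225
10 ++++++++++++++++++++++........................................++..........................
22 ++++++++++-.+++...........................................................................
34 +++++++...+...............................................................................
46 ++........................................................................................
58 +.........................................................................................
70 ...................................+#####........##+#####+................................
82 ..................................+#######+.......+#######+...............................
94 ..................................+#######+......-########................................
106 ..................................+#######################................................
118 ..................................+#######################...
[... 944 characters left out ...]
+++++++++.........................+
250 ..........................++++++++++++++++++.++++.++++++++++++++++.................#######
262 ..........++++++--+++++++++++++++++++++++.....+...+++++++++++++++++++++++---+++++###---.##
274 ..------+.++.----+++++-----------------------------------------------###++.---++++++------
286 -----+..+..------++++.------------------------------------------------+++++-----+++++++---
298 -----++++.----------..-----------------------------------------------+##----------++++.---
310 ------------------....--------------------------------------------------.-----------------
322 -----------------.....---------------------------------------------------..---------------
```

>>> apply_moves(increments=[{"tx": 0.0, "ty": 0.0, "tz": 0.0, "rx": 0.0, "ry": 0.0, "rz": 0.7, "claw": 0.04}, {"tx": 0.0, "ty": 0.0, "tz": 0.0, "rx": 0.0, "ry": 0.0, "rz": 2.0, "claw": 0.04}, {"tx": 0.0, "ty": 0.0, "tz": 0.0, "rx": 0.0, "ry": 0.0, "rz": 3.4, "claw": 0.04}, {"tx": 0.0, "ty": 0.0, "tz": 0.0, "rx": 0.0, "ry": 0.0, "rz": 4.8, "claw": 0.04}, {"tx": 0.0, "ty": 0.0, "tz": 0.0, "rx": 0.0, "ry": 0.0, "rz": 6.2, "claw": 0.04}, {"tx": 0.0, "ty": 0.0, "tz": 0.0, "rx": 0.0, "ry": 0.0, "rz": 7.6, "claw": 0.04}, {"tx": 0.0, "ty": 0.0, "tz": 0.0, "rx": 0.0, "ry": 0.0, "rz": 9.0, "claw": 0.04}, {"tx": 0.0, "ty": 0.0, "tz": 0.0, "rx": 0.0, "ry": 0.0, "rz": 10.4, "claw": 0.04}, {"tx": 0.0, "ty": 0.0, "tz": 0.0, "rx": 0.0, "ry": 0.0, "rz": 11.8, "claw": 0.04}, {"tx": 0.0, "ty": 0.0, "tz": 0.0, "rx": 0.0, "ry": 0.0, "rz": 13.2, "claw": 0.04}, {"tx": 0.0, "ty": 0.0, "tz": 0.0, "rx": 0.0, "ry": 0.0, "rz": 14.6, "claw": 0.04}, {"tx": 0.0, "ty": 0.0, "tz": 0.0, "rx": 0.0, "ry": 0.0, "rz": 16.0, "claw": 0.04}])

```text
clock: 36.3
eef_pos: [450.5, -233.8, 133.8]
tool_rot: [3.139, 0.0, 0.57]
force: [-0.2, 0.0, -6.8]
width: 49.8
```

>>> apply_moves(increments=[{"tx": 0.0, "ty": 0.0, "tz": 0.0, "rx": 0.0, "ry": 0.0, "rz": 1.4, "claw": 0.04}, {"tx": 0.0, "ty": 0.0, "tz": 0.0, "rx": 0.0, "ry": 0.0, "rz": 2.8, "claw": 0.04}, {"tx": 0.0, "ty": 0.0, "tz": 0.0, "rx": 0.0, "ry": 0.0, "rz": 4.2, "claw": 0.04}, {"tx": 0.0, "ty": 0.0, "tz": 0.0, "rx": 0.0, "ry": 0.0, "rz": 5.6, "claw": 0.04}, {"tx": 0.0, "ty": 0.0, "tz": 0.0, "rx": 0.0, "ry": 0.0, "rz": 7.0, "claw": 0.04}, {"tx": 0.005, "ty": 0.005, "tz": 0.0, "rx": 0.0, "ry": 0.0, "rz": 8.4, "claw": 0.04}, {"tx": 0.01, "ty": 0.015, "tz": 0.0, "rx": 0.0, "ry": 0.0, "rz": 9.8, "claw": 0.04}, {"tx": 0.02, "ty": 0.03, "tz": 0.0, "rx": 0.0, "ry": 0.0, "rz": 11.2, "claw": 0.04}, {"tx": 0.03, "ty": 0.045, "tz": 0.0, "rx": 0.0, "ry": 0.0, "rz": 12.6, "claw": 0.04}, {"tx": 0.04, "ty": 0.06, "tz": 0.0, "rx": 0.0, "ry": 0.0, "rz": 14.0, "claw": 0.04}, {"tx": 0.05, "ty": 0.08, "tz": 0.0, "rx": 0.0, "ry": 0.0, "rz": 15.4, "claw": 0.04}, {"tx": 0.06, "ty": 0.1, "tz": 0.0, "rx": 0.0, "ry": 0.0, "rz": 16.8, "claw": 0.04}])

```text
clock: 37.5
eef_pos: [511.3, -133.6, 133.6]
tool_rot: [3.141, 0.003, 2.035]
force: [-0.0, -0.4, -5.6]
width: 50.0
```

Run:
```python
from h import *
s=read_state();print(s['clock'],s['qpos'].round(2),s['eef_pos'],s['tool_rot'],s['force'],s['width'])
```

```text
37.5 [ 0.16  0.54  0.06  1.92 -0.04  0.68  0.71] [ 511.32505635 -133.57822056  133.60926749] [3.14093278e+00 2.56414973e-03 2.03497262e+00] [-0.03923097 -0.40318169 -5.57723499] 49.9810746586062
```

>>> apply_moves(increments=[{"tx": 0.008, "ty": 0.015, "tz": 0.0, "rx": 0.0, "ry": 0.0, "rz": 1.3, "claw": 0.04}, {"tx": 0.018, "ty": 0.03, "tz": 0.0, "rx": 0.0, "ry": 0.0, "rz": 2.7, "claw": 0.04}, {"tx": 0.028, "ty": 0.048, "tz": 0.0, "rx": 0.0, "ry": 0.0, "rz": 4.1, "claw": 0.04}, {"tx": 0.038, "ty": 0.066, "tz": 0.0, "rx": 0.0, "ry": 0.0, "rz": 5.5, "claw": 0.04}, {"tx": 0.048, "ty": 0.084, "tz": 0.0, "rx": 0.0, "ry": 0.0, "rz": 6.9, "claw": 0.04}, {"tx": 0.058, "ty": 0.102, "tz": 0.0, "rx": 0.0, "ry": 0.0, "rz": 8.3, "claw": 0.04}, {"tx": 0.066, "ty": 0.12, "tz": 0.0, "rx": 0.0, "ry": 0.0, "rz": 9.7, "claw": 0.04}, {"tx": 0.066, "ty": 0.135, "tz": 0.0, "rx": 0.0, "ry": 0.0, "rz": 11.1, "claw": 0.04}, {"tx": 0.066, "ty": 0.145, "tz": 0.0, "rx": 0.0, "ry": 0.0, "rz": 12.5, "claw": 0.04}, {"tx": 0.066, "ty": 0.148, "tz": 0.0, "rx": 0.0, "ry": 0.0, "rz": 13.7, "claw": 0.04}, {"tx": 0.066, "ty": 0.148, "tz": 0.0, "rx": 0.0, "ry": 0.0, "rz": 13.7, "claw": 0.04}, {"tx": 0.066, "ty": 0.148, "tz": 0.0, "rx": 0.0, "ry": 0.0, "rz": 13.7, "claw": 0.04}])

```text
clock: 38.7
eef_pos: [577.0, 14.3, 133.3]
tool_rot: [-3.14, 0.0, -3.059]
force: [-0.7, 0.3, -6.1]
width: 50.1
```

>>> apply_moves(increments=[{"tx": 0.0, "ty": 0.0, "tz": -0.004, "rx": 0.0, "ry": 0.0, "rz": 0.0, "claw": 0.04}, {"tx": 0.0, "ty": 0.0, "tz": -0.008, "rx": 0.0, "ry": 0.0, "rz": 0.0, "claw": 0.04}, {"tx": 0.0, "ty": 0.0, "tz": -0.011, "rx": 0.0, "ry": 0.0, "rz": 0.0, "claw": 0.04}, {"tx": 0.0, "ty": 0.0, "tz": -0.013, "rx": 0.0, "ry": 0.0, "rz": 0.0, "claw": 0.04}, {"tx": 0.0, "ty": 0.0, "tz": -0.015, "rx": 0.0, "ry": 0.0, "rz": 0.0, "claw": 0.04}, {"tx": 0.0, "ty": 0.0, "tz": -0.015, "rx": 0.0, "ry": 0.0, "rz": 0.0, "claw": 0.04}])

```text
clock: 39.3
eef_pos: [577.4, 16.5, 120.2]
tool_rot: [-3.141, 0.002, -3.054]
force: [-2.5, -0.6, 5.9]
width: 49.9
```

Run:
```python
from h import *
s=read_state();print(s['clock'],s['qpos'].round(2),s['eef_pos'],s['tool_rot'],s['force'],s['width'])
im=get_image('wrist');cv2.imwrite('pics/wh.png',im[:,:,::-1])
t=im
for r in range(10,334,12):print(r,''.join('#' if x>140 else('+' if x>80 else ('-' if m<70 else '.')) for x,m in zip(t[r,190:370:2].min(1).astype(int),t[r,190:370:2].max(1))))
```

```text
39.3 [ 0.09  0.63 -0.27  1.8   0.23  0.74  1.36] [577.37334943  16.51093927 120.2095577 ] [-3.14096499e+00  2.26547520e-03 -3.05392637e+00] [-2.49301271 -0.58172716  5.92360906] 49.8736706695076
10 +++++++.............++++##+..##+--+###-.....--------+++-----------....-.+++++##+--###+++++
22 +++++...............++++++++++++++++++##############....++++++++++++++++++++++++++++++++++
34 ..++.................++++++++++++++++++++++++++..+++++++++++++++++++++++++++++++++++++++++
46 ..........................................................................................
58 ..............++++..................####+...........+####.............................+++.
70 ..................................########+..+....+########............+++++++++++++++++++
82 .....................+............########+.......+#######+.++++++++++++++++++++++++++++++
94 .....+....................++++++++########++++++++########++++++++++++++++++++++++++++++++
106 .........+.++++........+++++++++++########################..++++++++++++++++++++++++++++++
118 ..........+++++++++++++++++++++++++###################
[... 951 characters left out ...]
++++++++++.........................
250 ++++++++++++++++++++++++++++++++++++++++++........++++++++++++++++........................
262 .+++++++++++++++--+++++++++++++++++++++++..........++++++++++++++++++++++---++++++++++++..
274 ..------+++++.---+++++.-------------------------------------------..++++++.---++++++------
286 -----++++++------+++++------------------------------------------------+++#+-----.++++++---
298 -----+++++----------..------------------------------------------------++----------++++.---
310 ------------------++++-----------------------------------------------.+++-----------------
322 ----------------...++.-----------------------------------------------......---------------
```

>>> apply_moves(increments=[{"tx": 0.0, "ty": 0.0, "tz": 0.0, "rx": 0.0, "ry": 0.0, "rz": 0.0, "claw": 0.056}, {"tx": 0.0, "ty": 0.0, "tz": 0.0, "rx": 0.0, "ry": 0.0, "rz": 0.0, "claw": 0.058}, {"tx": 0.0, "ty": 0.0, "tz": 0.0, "rx": 0.0, "ry": 0.0, "rz": 0.0, "claw": 0.058}, {"tx": 0.0, "ty": 0.0, "tz": 0.0, "rx": 0.0, "ry": 0.0, "rz": 0.0, "claw": 0.058}])

```text
clock: 39.75
eef_pos: [576.7, 16.6, 118.5]
tool_rot: [3.142, 0.001, -3.054]
force: [-0.2, 0.2, 0.0]
width: 57.8
```

Run:
```python
from h import *
import json
s=read_state();print(s['clock'],s['eef_pos'],s['tool_rot'],s['force'],s['width'])
c=calibration('wrist');json.dump({k:np.array(v).tolist() for k,v in c.items()},open('wi.json','w'))
im=get_image('wrist');cv2.imwrite('pics/wi.png',im[:,:,::-1]);t=im
print('   dots')
m=((im[:,:,0]>180)&(im[:,:,1]>160)&(im[:,:,2]<120)).astype(np.uint8)
n,l,st,ce=cv2.connectedComponentsWithStats(m);print([(st[i][4],ce[i].round(1)) for i in range(1,n) if st[i][4]>10])
for r in list(range(0,60,4))+list(range(60,110,3))+list(range(110,334,8)):print(r,''.join('#' if x>140 else('+' if x>80 else ('-' if m<70 else '.')) for x,m in zip(t[r,190:370:2].min(1).astype(int),t[r,190:370:2].max(1))))
```

```text
39.75 [576.69452146  16.60832607 118.49739419] [ 3.14153973e+00  5.03504200e-04 -3.05352543e+00] [-0.18573195  0.19257516  0.00290449] 57.79455626219804
   dots
[(np.int32(25), array([ 92. , 375.7])), (np.int32(161), array([149.4, 377.9]))]
0 ..++................+++----------....------------------------------+++++++++++++++++++++++
4 +++++...............++++-----------------------------------------------++++++++####+++++++
8 +++++++.............++++##+.###------------------------------------.-.-.+++++###++###+++++
12 +++++++.............+++###+..##+--+###-........-----##+.----------..-.-.+++++##+--###+++++
16 ..+...+.............++++#######++..+###+-.......--####.-................+++++#######++++++
20 .+++................++++++##+++++++++#####+----+#####+...+++........+++++++++++##+++++++++
24 ++++................+++++++++++++++++++############+....++++++++++++++++++++++++++++++++++
28 ++++................+++++++++++++++++++++++####++...-.++++++++++++++++++++++++++++++++++++
32 +++++...............++++++++++++++++++++++++++.-.++.++++++++++++++++++++++++++++++++++++++
36 ..+..........
[... 4108 characters left out ...]
+++++++++++++++++++++------+++++.--
278 --++++++-------.++#++-------------------------------------------------++++#+--------+++++.
286 ++++++----------+++++-------------------------------------------------++###+---------.++++
294 ++++------------.....-------------------------------------------------+++++.-----------.++
302 ++++-----------.+.+++-------------------------------------------------++++++------------++
310 --------------+++++++.------------------------------------------------++++++++------------
318 ------------.++.+++++.-----------------------------------------------..........-----------
326 -----------........+..-----------------------------------------------............---------
```

Run:
```python
from h import *
import json;c=json.load(open('wi.json'))
f=lambda l,z:px2w('w',np.array(l,float),z,c).round(1)
print('root',f([(282,95)],12),'tips',f([(267,58),(299,58)],12),'foot front',f([(231,155),(332,155)],12),'washer front',f([(280,30)],19.5),'washer ring sides row16',f([(190+2*37,18),(190+2*52,18)],19.5))
print('rail edge/holes',f([(190+2*26,13),(190+2*80,13)],2.5))
print('buttons',f([(190+2*17,284),(190+2*73,284)],168))
```

```text
root [[489.5  10.2  12. ]] tips [[462.4  -4.6  12. ]
 [460.1  21.5  12. ]] foot front [[543.8 -30.8  12. ]
 [535.9  59.2  12. ]] washer front [[442.9   4.4  19.5]] washer ring sides row16 [[435.9  -8.5  19.5]
 [433.9  14.4  19.5]]
rail edge/holes [[430.1 -27.7   2.5]
 [422.5  59.5   2.5]]
buttons [[579.9  -9.4 168. ]
 [575.3  42.3 168. ]]
```

>>> apply_moves(increments=[{"tx": 0.0, "ty": 0.0, "tz": 0.0, "rx": 0.0, "ry": 0.0, "rz": 0.0, "claw": 0.05}, {"tx": 0.0, "ty": 0.0, "tz": 0.0, "rx": 0.0, "ry": 0.0, "rz": 0.0, "claw": 0.04}, {"tx": 0.0, "ty": 0.0, "tz": 0.0, "rx": 0.0, "ry": 0.0, "rz": 0.0, "claw": 0.04}, {"tx": 0.0, "ty": 0.0, "tz": 0.0, "rx": 0.0, "ry": 0.0, "rz": 0.0, "claw": 0.04}, {"tx": 0.0, "ty": 0.0, "tz": 0.002, "rx": 0.0, "ry": 0.0, "rz": 0.0, "claw": 0.04}, {"tx": 0.0, "ty": 0.0, "tz": 0.004, "rx": 0.0, "ry": 0.0, "rz": 0.0, "claw": 0.04}, {"tx": 0.0, "ty": 0.0, "tz": 0.004, "rx": 0.0, "ry": 0.0, "rz": 0.0, "claw": 0.04}])

```text
clock: 40.5
eef_pos: [575.6, 16.4, 121.7]
tool_rot: [3.141, -0.002, -3.054]
force: [0.1, 0.3, -6.6]
width: 50.4
```

>>> apply_moves(increments=[{"tx": 0.0, "ty": -0.0015, "tz": 0.0, "rx": 0.0, "ry": 0.0, "rz": 0.0, "claw": 0.04}, {"tx": -0.004, "ty": -0.0031, "tz": 0.0, "rx": 0.0, "ry": 0.0, "rz": 0.0, "claw": 0.04}, {"tx": -0.008, "ty": -0.0034, "tz": 0.0, "rx": 0.0, "ry": 0.0, "rz": 0.0, "claw": 0.04}, {"tx": -0.012, "ty": -0.0038, "tz": 0.0, "rx": 0.0, "ry": 0.0, "rz": 0.0, "claw": 0.04}, {"tx": -0.015, "ty": -0.004, "tz": 0.0, "rx": 0.0, "ry": 0.0, "rz": 0.0, "claw": 0.04}, {"tx": -0.016, "ty": -0.0042, "tz": 0.0, "rx": 0.0, "ry": 0.0, "rz": 0.0, "claw": 0.04}, {"tx": -0.016, "ty": -0.0042, "tz": 0.0, "rx": 0.0, "ry": 0.0, "rz": 0.0, "claw": 0.04}])

```text
clock: 41.2
eef_pos: [560.2, 12.3, 122.5]
tool_rot: [-3.142, -0.0, -3.054]
force: [0.0, 0.5, -6.3]
width: 50.1
```

Run:
```python
from h import *
import json
s=read_state();print(s['clock'],s['eef_pos'],s['tool_rot'],s['force'],s['width'])
c=calibration('wrist');json.dump({k:np.array(v).tolist() for k,v in c.items()},open('wj.json','w'))
im=get_image('wrist');cv2.imwrite('pics/wj.png',im[:,:,::-1]);t=im
m=((im[:,:,0]>180)&(im[:,:,1]>160)&(im[:,:,2]<120)).astype(np.uint8)
n,l,st,ce=cv2.connectedComponentsWithStats(m);print([(st[i][4],ce[i].round(1)) for i in range(1,n) if st[i][4]>10])
for r in list(range(0,106,3))+list(range(106,230,12)):print(r,''.join('#' if x>140 else('+' if x>80 else ('-' if m<70 else '.')) for x,m in zip(t[r,190:370:2].min(1).astype(int),t[r,190:370:2].max(1))))
```

```text
41.2 [560.20881229  12.31400097 122.51965269] [-3.14156198e+00 -5.70916771e-05 -3.05356261e+00] [ 0.01110376  0.51046549 -6.2549631 ] 50.10112714898104
[(np.int32(152), array([282.8,  18.2])), (np.int32(67), array([ 14.8, 384.9])), (np.int32(262), array([153.7, 389.5]))]
0 ..........................................................................................
3 ..........................................................................................
6 ..........................................................................................
9 ..........................-------------.....######+.......................................
12 .........................-------------------..++.--------------...........................
15 ......................++-------------------...+++.-------------------+++++++++++++++++++++
18 ......................++--......--..-------.+++++..-------------------++++++++++++++++++++
21 ......................++---.-...............++++++.-------------------++++++++++++++++++++
24 ......................+++-------------------..++..---------.--.--.---.+++++++
[... 2898 characters left out ...]
##+................+.....+++++++...
154 ...........++++++++++##################################################...................
166 ...............++++++###++++++################################++..+.###...................
178 ...............+.++++################++++++++++++++++++###############+...................
190 .....................#############+#####################++############....................
202 .......+++++++++++++++##########++++++++++++++++++++++++++++#########+....................
214 .+++++++++++++++++++++###+..+++++++++++++++++++++++++++++++++.----.##.....................
226 +++++++++++++++++++++++++++++++++++++++++++.+++.+++++++++++++++...........................
```

>>> apply_moves(increments=[{"tx": -0.004, "ty": -0.0003, "tz": 0.0, "rx": 0.0, "ry": 0.0, "rz": 0.0, "claw": 0.04}, {"tx": -0.008, "ty": -0.0007, "tz": 0.0, "rx": 0.0, "ry": 0.0, "rz": 0.0, "claw": 0.04}, {"tx": -0.012, "ty": -0.001, "tz": 0.0, "rx": 0.0, "ry": 0.0, "rz": 0.0, "claw": 0.04}, {"tx": -0.015, "ty": -0.0013, "tz": 0.0, "rx": 0.0, "ry": 0.0, "rz": 0.0, "claw": 0.04}, {"tx": -0.015, "ty": -0.0013, "tz": 0.0, "rx": 0.0, "ry": 0.0, "rz": 0.0, "claw": 0.04}])

```text
clock: 41.75
eef_pos: [544.7, 10.9, 122.4]
tool_rot: [-3.141, -0.001, -3.054]
force: [-0.6, 0.1, -5.8]
width: 50.3
```

>>> apply_moves(increments=[{"tx": -0.004, "ty": -0.0003, "tz": 0.0, "rx": 0.0, "ry": 0.0, "rz": 0.0, "claw": 0.04}, {"tx": -0.008, "ty": -0.0007, "tz": 0.0, "rx": 0.0, "ry": 0.0, "rz": 0.0, "claw": 0.04}, {"tx": -0.01, "ty": -0.0009, "tz": 0.0, "rx": 0.0, "ry": 0.0, "rz": 0.0, "claw": 0.04}, {"tx": -0.01, "ty": -0.0009, "tz": 0.0, "rx": 0.0, "ry": 0.0, "rz": 0.0, "claw": 0.04}])

```text
clock: 42.15
eef_pos: [534.7, 10.0, 122.4]
tool_rot: [-3.141, -0.001, -3.054]
force: [0.3, 0.2, -6.0]
width: 49.9
```

>>> apply_moves(increments=[{"tx": -0.004, "ty": -0.0003, "tz": 0.0, "rx": 0.0, "ry": 0.0, "rz": 0.0, "claw": 0.04}, {"tx": -0.008, "ty": -0.0007, "tz": 0.0, "rx": 0.0, "ry": 0.0, "rz": 0.0, "claw": 0.04}, {"tx": -0.01, "ty": -0.0009, "tz": 0.0, "rx": 0.0, "ry": 0.0, "rz": 0.0, "claw": 0.04}, {"tx": -0.01, "ty": -0.0009, "tz": 0.0, "rx": 0.0, "ry": 0.0, "rz": 0.0, "claw": 0.04}])

```text
clock: 42.55
eef_pos: [524.8, 9.1, 122.4]
tool_rot: [-3.141, -0.001, -3.054]
force: [0.3, -0.0, -6.8]
width: 50.5
```

>>> apply_moves(increments=[{"tx": -0.002, "ty": -0.0002, "tz": 0.0, "rx": 0.0, "ry": 0.0, "rz": 0.0, "claw": 0.04}, {"tx": -0.004, "ty": -0.0003, "tz": 0.0, "rx": 0.0, "ry": 0.0, "rz": 0.0, "claw": 0.04}, {"tx": -0.006, "ty": -0.0005, "tz": 0.0, "rx": 0.0, "ry": 0.0, "rz": 0.0, "claw": 0.04}, {"tx": -0.006, "ty": -0.0005, "tz": 0.0, "rx": 0.0, "ry": 0.0, "rz": 0.0, "claw": 0.04}])

```text
clock: 42.95
eef_pos: [518.9, 8.7, 122.4]
tool_rot: [-3.142, -0.001, -3.054]
force: [-0.4, 0.3, -5.9]
width: 50.2
```

>>> apply_moves(increments=[{"tx": -0.0015, "ty": 0.0, "tz": 0.0, "rx": 0.0, "ry": 0.0, "rz": 0.0, "claw": 0.04}, {"tx": -0.0015, "ty": 0.0, "tz": 0.0, "rx": 0.0, "ry": 0.0, "rz": 0.0, "claw": 0.04}, {"tx": 0.0, "ty": 0.0, "tz": -0.002, "rx": 0.0, "ry": 0.0, "rz": 0.0, "claw": 0.04}, {"tx": 0.0, "ty": 0.0, "tz": -0.0042, "rx": 0.0, "ry": 0.0, "rz": 0.0, "claw": 0.04}, {"tx": 0.0, "ty": 0.0, "tz": -0.0042, "rx": 0.0, "ry": 0.0, "rz": 0.0, "claw": 0.04}, {"tx": 0.0, "ty": 0.0, "tz": -0.0042, "rx": 0.0, "ry": 0.0, "rz": 0.0, "claw": 0.05}, {"tx": 0.0, "ty": 0.0, "tz": -0.0042, "rx": 0.0, "ry": 0.0, "rz": 0.0, "claw": 0.06}, {"tx": 0.0, "ty": 0.0, "tz": -0.0042, "rx": 0.0, "ry": 0.0, "rz": 0.0, "claw": 0.06}])

```text
clock: 43.75
eef_pos: [519.7, 8.8, 118.4]
tool_rot: [3.142, 0.001, -3.054]
force: [0.1, -0.1, -0.9]
width: 59.9
```

Run:
```python
from h import *
import json
s=read_state();print(s['clock'],s['eef_pos'],s['tool_rot'],s['force'],s['width'])
c=calibration('wrist');json.dump({k:np.array(v).tolist() for k,v in c.items()},open('wk.json','w'))
im=get_image('wrist');cv2.imwrite('pics/wk.png',im[:,:,::-1]);t=im
m=((im[:,:,0]>180)&(im[:,:,1]>160)&(im[:,:,2]<120)).astype(np.uint8)
n,l,st,ce=cv2.connectedComponentsWithStats(m);print([(st[i][4],ce[i].round(1)) for i in range(1,n) if st[i][4]>10])
for r in list(range(48,170,3)):print(r,''.join('#' if x>140 else('+' if x>80 else ('-' if m<70 else '.')) for x,m in zip(t[r,190:370:2].min(1).astype(int),t[r,190:370:2].max(1))))
```

```text
43.75 [519.65267841   8.79089653 118.38722652] [ 3.14154254e+00  5.33176207e-04 -3.05358714e+00] [ 0.10383349 -0.05591191 -0.9100375 ] 59.910888871962804
[(np.int32(132), array([282.5,  84. ]))]
48 ...........................+...+..........................................................
51 ..............................+.+.........................................................
54 ...++.....................................................................................
57 ..........................................................................................
60 ....................................###+............+###+.................................
63 ..................................+######+.........#######................................
66 ..................................########..++##+++########...............................
69 .......................+++++++++++#########################+++++++++++++++++++++++++++++++
72 .......................+++++++++++##########++.-+##########+++++++++++++++++++++++++++++++
75 .......................+++----------..++++---------+####
[... 2271 characters left out ...]
##+..+...+++++++++++++.............
150 .....+++++++++++++++++++++++++++++#######################+++++++++++++++++++..............
153 .....+..++++++++++++++++++++++++++#######################+++++++++++...+..................
156 .......++++++++++++++##################################################...................
159 .......++++++++++++++##################################################...................
162 ........++..+++++++++#####++###########################################.............+.....
165 .........+..+++++++++###++++++################################++++++###...................
168 ..........+++++++++++###++++++################################++..+.###...................
```

Run:
```python
from h import *
import json;c=json.load(open('wk.json'))
f=lambda l,z:px2w('w',np.array(l,float),z,c).round(1)
t=f([(267,58.5),(299,58.5)],12);fr=f([(231,155),(332,155)],12);d=f([(282.5,84)],59)
print('tips',t.mean(0),'foot front',fr,fr.mean(0),'dot',d,'washer',f([(282,66),(282,103)],19.5))
print('slot via foot',fr.mean(0)[:2]+54*np.array([-.9962,-.0872]),'via tips',t.mean(0)[:2]+22*np.array([.9962,.0872]))
```

```text
tips [404.6    0.65  12.  ] foot front [[486.7 -38.6  12. ]
 [478.8  51.4  12. ]] [482.75   6.4   12.  ] dot [[427.1   2.   59. ]] washer [[4.111e+02 4.000e-01 1.950e+01]
 [4.390e+02 2.900e+00 1.950e+01]]
slot via foot [428.9552   1.6912] via tips [426.5164   2.5684]
```

Run:
```python
from h import *
print(nuts('wrist',59)['c'],read_state()['qpos'].round(2))
```

```text
{'n': 689, 'ang': np.float64(91.6154292648142), 'dot': array([427.        ,   2.06666667]), 'sd': array([ 3.7, 18.8])} [ 0.11  0.56 -0.27  1.95  0.24  0.65  1.35]
```

>>> apply_moves(increments=[{"tx": 0.0, "ty": 0.0, "tz": 0.0, "rx": 0.0, "ry": 0.0, "rz": 0.0, "claw": 0.07}, {"tx": 0.0, "ty": 0.0, "tz": 0.01, "rx": 0.0, "ry": 0.0, "rz": 0.0, "claw": 0.07}, {"tx": 0.0, "ty": 0.0, "tz": 0.03, "rx": 0.0, "ry": 0.0, "rz": 0.0, "claw": 0.07}, {"tx": 0.0, "ty": 0.0, "tz": 0.06, "rx": 0.0, "ry": 0.0, "rz": 0.0, "claw": 0.07}, {"tx": 0.0, "ty": 0.0, "tz": 0.09, "rx": 0.0, "ry": 0.0, "rz": 0.0, "claw": 0.07}, {"tx": -0.01, "ty": 0.0, "tz": 0.11, "rx": 0.0, "ry": 0.0, "rz": 1.4, "claw": 0.06}, {"tx": -0.03, "ty": -0.002, "tz": 0.11, "rx": 0.0, "ry": 0.0, "rz": 2.8, "claw": 0.05}, {"tx": -0.05, "ty": -0.004, "tz": 0.11, "rx": 0.0, "ry": 0.0, "rz": 4.2, "claw": 0.04}, {"tx": -0.07, "ty": -0.006, "tz": 0.11, "rx": 0.0, "ry": 0.0, "rz": 5.6, "claw": 0.04}, {"tx": -0.092, "ty": -0.007, "tz": 0.11, "rx": 0.0, "ry": 0.0, "rz": 7.0, "claw": 0.04}, {"tx": -0.092, "ty": -0.007, "tz": 0.11, "rx": 0.0, "ry": 0.0, "rz": 8.4, "claw": 0.04}, {"tx": -0.092, "ty": -0.007, "tz": 0.11, "rx": 0.0, "ry": 0.0, "rz": 9.8, "claw": 0.04}])

```text
clock: 45.05
eef_pos: [427.0, 1.5, 229.1]
tool_rot: [-3.14, -0.0, -2.193]
force: [0.4, -0.1, -0.2]
width: 40.0
```

>>> apply_moves(increments=[{"tx": 0.0, "ty": 0.0, "tz": 0.0, "rx": 0.0, "ry": 0.0, "rz": 1.4, "claw": 0.04}, {"tx": 0.0, "ty": 0.0, "tz": 0.0, "rx": 0.0, "ry": 0.0, "rz": 2.8, "claw": 0.04}, {"tx": 0.0, "ty": 0.0, "tz": 0.0, "rx": 0.0, "ry": 0.0, "rz": 4.2, "claw": 0.04}, {"tx": 0.0, "ty": 0.0, "tz": 0.0, "rx": 0.0, "ry": 0.0, "rz": 5.6, "claw": 0.04}, {"tx": 0.0, "ty": 0.0, "tz": 0.0, "rx": 0.0, "ry": 0.0, "rz": 6.4, "claw": 0.04}, {"tx": 0.0, "ty": 0.0, "tz": 0.0, "rx": 0.0, "ry": 0.0, "rz": 6.4, "claw": 0.04}, {"tx": 0.0, "ty": 0.0, "tz": 0.0, "rx": 0.0, "ry": 0.0, "rz": 6.4, "claw": 0.04}])

```text
clock: 45.75
eef_pos: [427.5, 1.6, 228.6]
tool_rot: [-3.141, -0.0, -1.642]
force: [0.4, -0.1, 0.2]
width: 40.0
```

Run:
```python
from h import *
s=read_state();print(s['clock'],s['qpos'].round(2),s['eef_pos'],s['tool_rot'],s['force'],s['width'])
```

```text
45.75 [ 0.47  0.33 -0.7   2.04  0.27  0.86  2.69] [427.50529183   1.59668002 228.63175798] [-3.14097689e+00 -3.05936497e-04 -1.64186093e+00] [ 0.3907554  -0.10316486  0.15805034] 39.99265540721854
```

>>> apply_moves(increments=[{"tx": 0.0, "ty": 0.0005, "tz": -0.04, "rx": 0.0, "ry": 0.0, "rz": 0.3, "claw": 0.04}, {"tx": 0.0, "ty": 0.0005, "tz": -0.08, "rx": 0.0, "ry": 0.0, "rz": 0.5, "claw": 0.04}, {"tx": 0.0, "ty": 0.0005, "tz": -0.12, "rx": 0.0, "ry": 0.0, "rz": 0.5, "claw": 0.04}, {"tx": 0.0, "ty": 0.0005, "tz": -0.15, "rx": 0.0, "ry": 0.0, "rz": 0.5, "claw": 0.04}, {"tx": 0.0, "ty": 0.0005, "tz": -0.15, "rx": 0.0, "ry": 0.0, "rz": 0.5, "claw": 0.04}, {"tx": 0.0, "ty": 0.0005, "tz": -0.15, "rx": 0.0, "ry": 0.0, "rz": 0.5, "claw": 0.04}])

```text
clock: 46.35
eef_pos: [427.6, 2.6, 78.7]
tool_rot: [3.141, -0.0, -1.596]
force: [-0.2, -0.1, -0.1]
width: 40.0
```

Run:
```python
from h import *
s=read_state();print(s['clock'],s['qpos'].round(2),s['eef_pos'],s['tool_rot'],s['force'],s['width'])
```

```text
46.35 [ 0.27  0.57 -0.49  2.22  0.58  0.48  2.44] [427.59702796   2.55894348  78.65216415] [ 3.14130114e+00 -1.96556817e-04 -1.59630115e+00] [-0.2401097  -0.12774522 -0.14865831] 40.02117839922503
```

>>> apply_moves(increments=[{"tx": -0.0005, "ty": -0.0005, "tz": -0.02, "rx": 0.0, "ry": 0.0, "rz": 0.4, "claw": 0.04}, {"tx": -0.0005, "ty": -0.0005, "tz": -0.04, "rx": 0.0, "ry": 0.0, "rz": 0.4, "claw": 0.04}, {"tx": -0.0005, "ty": -0.0005, "tz": -0.055, "rx": 0.0, "ry": 0.0, "rz": 0.4, "claw": 0.04}, {"tx": -0.0005, "ty": -0.0005, "tz": -0.066, "rx": 0.0, "ry": 0.0, "rz": 0.4, "claw": 0.04}, {"tx": -0.0005, "ty": -0.0005, "tz": -0.073, "rx": 0.0, "ry": 0.0, "rz": 0.4, "claw": 0.04}, {"tx": -0.0005, "ty": -0.0005, "tz": -0.073, "rx": 0.0, "ry": 0.0, "rz": 0.4, "claw": 0.04}])

```text
clock: 46.95
eef_pos: [428.0, 1.8, 5.9]
tool_rot: [-3.14, -0.0, -1.562]
force: [-0.4, -0.2, -0.5]
width: 40.3
```

Run:
```python
from h import *
s=read_state();print(s['clock'],s['qpos'].round(2),s['eef_pos'],s['tool_rot'],s['force'],s['width'])
```

```text
46.95 [ 0.14  0.71 -0.3   2.26  0.78  0.27  2.29] [427.96582128   1.75829445   5.88480233] [-3.13974999e+00 -1.69950169e-04 -1.56166579e+00] [-0.40753056 -0.17439347 -0.54041737] 40.297273880204884
```

>>> apply_moves(increments=[{"tx": -0.0005, "ty": 0.0, "tz": 0.0, "rx": 0.0, "ry": 0.0, "rz": 0.0, "claw": 0.02}, {"tx": -0.0005, "ty": 0.0, "tz": 0.0, "rx": 0.0, "ry": 0.0, "rz": 0.0, "claw": 0.005}, {"tx": -0.0005, "ty": 0.0, "tz": 0.0, "rx": 0.0, "ry": 0.0, "rz": 0.0, "claw": 0.005}, {"tx": -0.0005, "ty": 0.0, "tz": 0.0, "rx": 0.0, "ry": 0.0, "rz": 0.0, "claw": 0.005}, {"tx": -0.0005, "ty": 0.0, "tz": 0.0, "rx": 0.0, "ry": 0.0, "rz": 0.0, "claw": 0.005}])

```text
clock: 47.45
eef_pos: [427.4, 1.7, 6.1]
tool_rot: [-3.139, -0.0, -1.561]
force: [0.2, -0.9, 5.9]
width: 10.5
```

>>> apply_moves(increments=[{"tx": 0.0, "ty": 0.0, "tz": -0.0003, "rx": 0.0, "ry": 0.0, "rz": -1.0, "claw": 0.005}, {"tx": 0.0, "ty": 0.0, "tz": -0.0005, "rx": 0.0, "ry": 0.0, "rz": -2.0, "claw": 0.005}, {"tx": 0.0, "ty": 0.0, "tz": -0.0008, "rx": 0.0, "ry": 0.0, "rz": -3.0, "claw": 0.005}, {"tx": 0.0, "ty": 0.0, "tz": -0.001, "rx": 0.0, "ry": 0.0, "rz": -4.0, "claw": 0.005}, {"tx": 0.0, "ty": 0.0, "tz": -0.0013, "rx": 0.0, "ry": 0.0, "rz": -5.0, "claw": 0.005}])

```text
clock: 47.95
eef_pos: [427.2, 1.7, 4.7]
tool_rot: [-3.14, 0.001, -2.001]
force: [-0.5, -0.1, 6.9]
width: 10.7
```

Run:
```python
from h import *
s=read_state();print(s['clock'],s['qpos'].round(3),s['eef_pos'],s['tool_rot'],s['force'],s['torque'],s['width'])
```

```text
47.95 [ 0.101  0.702 -0.248  2.264  0.709  0.246  1.927] [427.21962343   1.72982664   4.74687427] [-3.13983113e+00  7.24196220e-04 -2.00128614e+00] [-0.52287442 -0.05722378  6.92405939] [-0.02715019  0.12140987  0.03361654] 10.748969069120179
```

>>> apply_moves(increments=[{"tx": 0.0, "ty": 0.0, "tz": -0.0002, "rx": 0.0, "ry": 0.0, "rz": -1.0, "claw": 0.005}, {"tx": 0.0, "ty": 0.0, "tz": -0.0004, "rx": 0.0, "ry": 0.0, "rz": -2.0, "claw": 0.005}, {"tx": 0.0, "ty": 0.0, "tz": -0.0006, "rx": 0.0, "ry": 0.0, "rz": -3.0, "claw": 0.005}, {"tx": 0.0, "ty": 0.0, "tz": -0.0008, "rx": 0.0, "ry": 0.0, "rz": -4.0, "claw": 0.005}])

```text
clock: 48.35
eef_pos: [427.1, 1.8, 3.8]
tool_rot: [-3.141, 0.001, -2.35]
force: [0.4, 0.6, 3.9]
width: 10.8
```

Run:
```python
from h import *
s=read_state();print(s['clock'],s['qpos'].round(3),s['eef_pos'],s['tool_rot'],s['force'],s['torque'],s['width'])
```

```text
48.35 [ 0.093  0.704 -0.237  2.265  0.694  0.24   1.593] [427.07738341   1.8380222    3.79396747] [-3.14060512e+00  1.23919613e-03 -2.35022844e+00] [0.42304674 0.57895037 3.90409766] [0.02543916 0.00785353 0.01373246] 10.779181566080103
```

>>> apply_moves(increments=[{"tx": 0.0, "ty": 0.0, "tz": -0.0003, "rx": 0.0, "ry": 0.0, "rz": -1.0, "claw": 0.005}, {"tx": 0.0, "ty": 0.0, "tz": -0.0005, "rx": 0.0, "ry": 0.0, "rz": -2.0, "claw": 0.005}, {"tx": 0.0, "ty": 0.0, "tz": -0.0008, "rx": 0.0, "ry": 0.0, "rz": -3.0, "claw": 0.005}, {"tx": 0.0, "ty": 0.0, "tz": -0.001, "rx": 0.0, "ry": 0.0, "rz": -4.0, "claw": 0.005}, {"tx": 0.0, "ty": 0.0, "tz": -0.0013, "rx": 0.0, "ry": 0.0, "rz": -5.0, "claw": 0.005}, {"tx": 0.0, "ty": 0.0, "tz": -0.0015, "rx": 0.0, "ry": 0.0, "rz": -6.0, "claw": 0.005}])

```text
clock: 48.95
eef_pos: [427.0, 2.1, 2.3]
tool_rot: [3.142, 0.002, -2.874]
force: [-0.8, 0.7, 3.6]
width: 10.3
```

Run:
```python
from h import *
s=read_state();print(s['clock'],s['qpos'].round(3),s['eef_pos'],s['tool_rot'],s['force'],s['torque'],s['width'])
```

```text
48.95 [ 0.093  0.707 -0.236  2.265  0.705  0.236  1.06 ] [427.01628516   2.05742338   2.26201335] [ 3.14150679e+00  1.59878467e-03 -2.87365755e+00] [-0.80349312  0.70279303  3.60259377] [0.12538725 0.0892675  0.01749239] 10.317433639974215
```

>>> apply_moves(increments=[{"tx": 0.0, "ty": 0.0, "tz": 0.0, "rx": 0.0, "ry": 0.0, "rz": 0.0, "claw": 0.018}, {"tx": 0.0, "ty": 0.0, "tz": 0.0, "rx": 0.0, "ry": 0.0, "rz": 0.0, "claw": 0.018}, {"tx": 0.0, "ty": 0.0, "tz": 0.003, "rx": 0.0, "ry": 0.0, "rz": 0.0, "claw": 0.018}, {"tx": 0.0, "ty": 0.0, "tz": 0.0045, "rx": 0.0, "ry": 0.0, "rz": 0.0, "claw": 0.018}, {"tx": 0.0, "ty": 0.0, "tz": 0.0045, "rx": 0.0, "ry": 0.0, "rz": 0.0, "claw": 0.005}, {"tx": 0.0, "ty": 0.0, "tz": 0.0045, "rx": 0.0, "ry": 0.0, "rz": 0.0, "claw": 0.005}, {"tx": 0.0, "ty": 0.0, "tz": 0.0045, "rx": 0.0, "ry": 0.0, "rz": 0.0, "claw": 0.005}])

```text
clock: 49.65
eef_pos: [426.5, 1.8, 6.6]
tool_rot: [-3.141, 0.001, -2.87]
force: [-0.5, 0.1, 6.3]
width: 10.2
```

>>> apply_moves(increments=[{"tx": 0.0, "ty": 0.0, "tz": -0.0003, "rx": 0.0, "ry": 0.0, "rz": -1.0, "claw": 0.005}, {"tx": 0.0, "ty": 0.0, "tz": -0.0005, "rx": 0.0, "ry": 0.0, "rz": -2.0, "claw": 0.005}, {"tx": 0.0, "ty": 0.0, "tz": -0.0008, "rx": 0.0, "ry": 0.0, "rz": -3.0, "claw": 0.005}, {"tx": 0.0, "ty": 0.0, "tz": -0.001, "rx": 0.0, "ry": 0.0, "rz": -4.0, "claw": 0.005}, {"tx": 0.0, "ty": 0.0, "tz": -0.0013, "rx": 0.0, "ry": 0.0, "rz": -5.0, "claw": 0.005}, {"tx": 0.0, "ty": 0.0, "tz": -0.0015, "rx": 0.0, "ry": 0.0, "rz": -6.0, "claw": 0.005}, {"tx": 0.0, "ty": 0.0, "tz": -0.0018, "rx": 0.0, "ry": 0.0, "rz": -7.0, "claw": 0.005}, {"tx": 0.0, "ty": 0.0, "tz": -0.002, "rx": 0.0, "ry": 0.0, "rz": -8.0, "claw": 0.005}, {"tx": 0.0, "ty": 0.0, "tz": -0.0023, "rx": 0.0, "ry": 0.0, "rz": -9.0, "claw": 0.005}, {"tx": 0.0, "ty": 0.0, "tz": -0.0026, "rx": 0.0, "ry": 0.0, "rz": -10.0, "claw": 0.005}])

```text
clock: 50.65
eef_pos: [426.6, 2.6, 3.9]
tool_rot: [3.14, 0.0, 2.538]
force: [-0.3, 2.0, 6.3]
width: 10.3
```

Run:
```python
from h import *
s=read_state();print(s['clock'],s['qpos'].round(3),s['eef_pos'],s['tool_rot'],s['force'],s['torque'],s['width'])
```

```text
50.65 [ 0.087  0.703 -0.23   2.265  0.675  0.236  0.217] [426.63607129   2.56694498   3.9278562 ] [3.14024796e+00 2.29034925e-04 2.53806663e+00] [-0.29068303  1.98138207  6.3335304 ] [0.36226421 0.29547285 0.02435034] 10.280924898409895
```

>>> apply_moves(increments=[{"tx": 0.0, "ty": -0.0002, "tz": -0.0002, "rx": 0.0, "ry": 0.0, "rz": -0.8, "claw": 0.005}, {"tx": 0.0, "ty": -0.0004, "tz": -0.0004, "rx": 0.0, "ry": 0.0, "rz": -1.6, "claw": 0.005}, {"tx": 0.0, "ty": -0.0006, "tz": -0.0006, "rx": 0.0, "ry": 0.0, "rz": -2.4, "claw": 0.005}, {"tx": 0.0, "ty": -0.0006, "tz": -0.0008, "rx": 0.0, "ry": 0.0, "rz": -3.2, "claw": 0.005}, {"tx": 0.0, "ty": -0.0006, "tz": -0.001, "rx": 0.0, "ry": 0.0, "rz": -4.0, "claw": 0.005}, {"tx": 0.0, "ty": -0.0006, "tz": -0.001, "rx": 0.0, "ry": 0.0, "rz": -4.8, "claw": 0.005}])

```text
clock: 51.25
eef_pos: [426.9, 2.8, 2.9]
tool_rot: [3.139, -0.001, 2.121]
force: [-0.6, 3.4, 3.0]
width: 10.2
```

Run:
```python
from h import *
s=read_state();print(s['clock'],s['qpos'].round(3),s['eef_pos'],s['tool_rot'],s['force'],s['torque'],s['width'])
```

```text
51.25 [ 0.089  0.705 -0.232  2.266  0.686  0.234 -0.211] [426.91867681   2.84311143   2.86861848] [ 3.13903423e+00 -1.14357856e-03  2.12071598e+00] [-0.5593133   3.44010668  3.00239183] [0.75338238 0.16495109 0.07895845] 10.23094114791456
```

>>> apply_moves(increments=[{"tx": 0.0, "ty": 0.0, "tz": 0.0, "rx": 0.0, "ry": 0.0, "rz": -0.8, "claw": 0.005}, {"tx": 0.0, "ty": 0.0, "tz": 0.0, "rx": 0.0, "ry": 0.0, "rz": -1.6, "claw": 0.005}, {"tx": 0.0, "ty": 0.0, "tz": 0.0, "rx": 0.0, "ry": 0.0, "rz": -2.4, "claw": 0.005}, {"tx": 0.0, "ty": 0.0, "tz": 0.0, "rx": 0.0, "ry": 0.0, "rz": -2.8, "claw": 0.005}])

```text
clock: 51.65
eef_pos: [427.0, 3.0, 2.4]
tool_rot: [3.139, -0.002, 1.877]
force: [1.0, 3.7, -4.0]
width: 10.3
```

Run:
```python
from h import *
s=read_state();print(s['clock'],s['qpos'].round(3),s['eef_pos'],s['tool_rot'],s['force'],s['torque'],s['width'])
```

```text
51.65 [ 0.089  0.706 -0.231  2.265  0.685  0.233 -0.453] [427.0426983    2.9707757    2.38136403] [ 3.13947386e+00 -2.23653061e-03  1.87706658e+00] [ 0.97959024  3.7204698  -3.9627865 ] [ 0.79468838 -0.17010693  0.12625067] 10.33591329202527
```

>>> apply_moves(increments=[{"tx": 0.0, "ty": 0.0, "tz": 0.0, "rx": 0.0, "ry": 0.0, "rz": 0.0, "claw": 0.03}, {"tx": 0.0, "ty": 0.0, "tz": 0.0, "rx": 0.0, "ry": 0.0, "rz": 0.0, "claw": 0.045}, {"tx": 0.0, "ty": 0.0, "tz": 0.002, "rx": 0.0, "ry": 0.0, "rz": 0.0, "claw": 0.045}, {"tx": 0.0, "ty": 0.0, "tz": 0.03, "rx": 0.0, "ry": 0.0, "rz": 0.0, "claw": 0.045}, {"tx": 0.0, "ty": 0.0, "tz": 0.07, "rx": 0.0, "ry": 0.0, "rz": 0.0, "claw": 0.05}, {"tx": 0.0, "ty": 0.0, "tz": 0.115, "rx": 0.0, "ry": 0.0, "rz": 0.0, "claw": 0.06}, {"tx": 0.0, "ty": 0.0, "tz": 0.16, "rx": 0.0, "ry": 0.0, "rz": 0.0, "claw": 0.085}, {"tx": 0.0, "ty": 0.0, "tz": 0.205, "rx": 0.0, "ry": 0.0, "rz": 0.0, "claw": 0.085}, {"tx": 0.0, "ty": 0.0, "tz": 0.25, "rx": 0.0, "ry": 0.0, "rz": 0.0, "claw": 0.085}, {"tx": 0.01, "ty": -0.03, "tz": 0.27, "rx": 0.0, "ry": 0.0, "rz": 0.0, "claw": 0.085}, {"tx": 0.03, "ty": -0.06, "tz": 0.27, "rx": 0.0, "ry": 0.0, "rz": 0.0, "claw": 0.085}, {"tx": 0.03, "ty": -0.06, "tz": 0.27, "rx": 0.0, "ry": 0.0, "rz": 0.0, "claw": 0.085}])

```text
clock: 52.85
eef_pos: [458.3, -63.9, 273.2]
tool_rot: [3.14, 0.003, 1.87]
force: [-0.9, 0.2, -1.3]
width: 85.1
```

Run:
```python
from h import *
s=read_state();print(s['clock'],s['qpos'].round(2),s['eef_pos'],s['tool_rot'])
print(nuts('wrist',51))
snap('wrist','wz.png',None,1.42)
```

```text
52.85 [ 0.59  0.32 -0.68  1.9   0.24  1.    0.11] [458.27670521 -63.9220841  273.17587289] [3.13979774e+00 3.10415548e-03 1.86972405e+00]
{'c': {'n': 1090, 'ang': np.float64(101.1589390300984), 'dot': None, 'sd': array([ 7.1, 20.6])}}
```

View pics/wz.png

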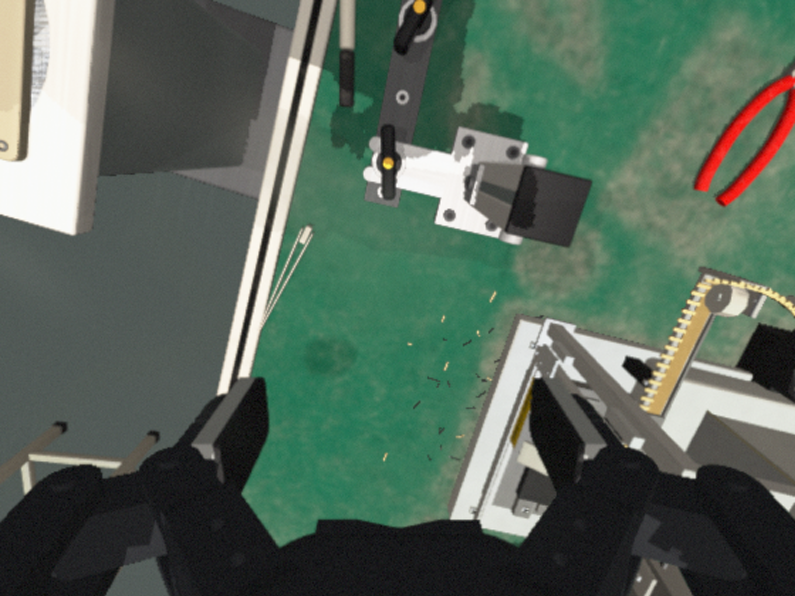

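Post c stands upright and clamped, with its bar turned about 168°. Next I'll check post a numerically from above.

Run:
```python
from h import *
f=lambda l,z:px2w('wrist',np.array(l,float)/1.42,z).round(1)
fr=f([(458,127),(436,223)],12);print('foot front c',fr,fr.mean(0),'ang',np.degrees(np.arctan2(*(fr[0]-fr[1])[[1,0]])))
print('slot',fr.mean(0)[:2]+54*np.array([-.9962,-.0872]),'dot',f([(388,163)],51),'buttons',f([(537,162),(510,238)],168).mean(0))
```

```text
foot front c [[477.2  52.   12. ]
 [486.3 -36.4  12. ]] [481.75   7.8   12.  ] ang 95.87739260664316
slot [427.9552   3.0912] dot [[426.2   3.9  51. ]] buttons [514.35  10.1  168.  ]
```

>>> apply_moves(increments=[{"tx": 0.0, "ty": 0.03, "tz": 0.02, "rx": 0.0, "ry": 0.0, "rz": 0.0, "claw": 0.085}, {"tx": 0.0, "ty": 0.07, "tz": 0.03, "rx": 0.0, "ry": 0.0, "rz": 0.0, "claw": 0.085}, {"tx": 0.0, "ty": 0.11, "tz": 0.03, "rx": 0.0, "ry": 0.0, "rz": 0.0, "claw": 0.085}, {"tx": 0.0, "ty": 0.15, "tz": 0.03, "rx": 0.0, "ry": 0.0, "rz": 0.0, "claw": 0.085}, {"tx": 0.0, "ty": 0.18, "tz": 0.03, "rx": 0.0, "ry": 0.0, "rz": 0.0, "claw": 0.085}, {"tx": 0.0, "ty": 0.18, "tz": 0.03, "rx": 0.0, "ry": 0.0, "rz": 0.0, "claw": 0.085}, {"tx": 0.0, "ty": 0.18, "tz": 0.03, "rx": 0.0, "ry": 0.0, "rz": 0.0, "claw": 0.085}])

```text
clock: 53.65
eef_pos: [455.1, 121.9, 302.2]
tool_rot: [-3.14, 0.0, 1.88]
force: [0.6, -0.8, -0.1]
width: 84.9
```

Run:
```python
from h import *
s=read_state();print(s['clock'],s['eef_pos'])
print(nuts('wrist',51))
c=calibration('wrist');im=get_image('wrist');cv2.imwrite('pics/wy.png',im[:,:,::-1])
# rectified map on plane z=12 around post a: rows along rail-x from stud, cols along rail-y
ex=np.array([.9962,.0872]);ey=np.array([-.0872,.9962])
for nm,st in dict(a=(407.2,231.2),c=(427.2,2.0)).items():
    u,v=np.mgrid[-28:70:4.,-60:60:2.]
    P=np.stack([st[0]+u*ex[0]+v*ey[0],st[1]+u*ex[1]+v*ey[1],np.full(u.shape,12.)],-1)
    q=w2px('wrist',P.reshape(-1,3),c).astype(np.float32).reshape(*u.shape,2)
    t=cv2.remap(im,q[...,0].copy(),q[...,1].copy(),1)
    print(nm)
    for i in range(len(u)):print('%4d'%u[i,0],''.join('#' if x>140 else('+' if x>95 else ('-' if m<70 else '.')) for x,m in zip(t[i].min(1).astype(int),t[i].max(1))))
```

```text
53.65 [455.14248424 121.87689325 302.15482217]
{'a': {'n': 2877, 'ang': np.float64(85.44051119108988), 'dot': None, 'sd': array([17.6, 22.5])}, 'b': {'n': 284, 'ang': np.float64(68.85077484286589), 'dot': array([416.91111111, 114.61111111]), 'sd': array([4. , 9.9])}, 'c': {'n': 942, 'ang': np.float64(104.45236642357831), 'dot': array([427.,   1.]), 'sd': array([ 4.4, 20.9])}}
a
 -28 ............................................................
 -24 ............................................................
 -20 .....................#####+.......+#####....................
 -16 +..+........-..--...+######....+..######+.--------.....-..-.
 -12 +++++++++.....-.---.+#######+++++#####++.--------...........
  -8 +++++++++++++.......+#####.-----------------------..........
  -4 ####+++++++++...-----..-------.....---------------..........
   0 #.+##+++++++++.---------------.....----------.+..-..........
   4 #####+++++++++.---------------------.++++.+++++.............
   8 +++++++++++++++.--------...--------+#+##+--.--....-.........
  12 ++++++++++++++++----+++++++++++++##+####+--...........
[... 1882 characters left out ...]
####################+...................
  32 ...................+####################+...................
  36 ...................+####################+...................
  40 ...................+####################+...................
  44 ...................+####################+...................
  48 ...................+####################+..............+++..
  52 ...................+####################+........++..+++++..
  56 .......#############################################+.......
  60 ......+#############################################+.......
  64 ......+##++.+++#############################+++++###+.......
  68 ......+##+...++############################+...+.###+.......
```

```bash
python3 -c "
from h import *
print(finish_job());s=read_state();print(s['clock'],s['force'])"
```

```text
the job is handed in; nothing more can be done
None
the job is handed in; nothing more can be done
```

I found two posts on the bench. Both now stand upright and clamped, one on the left stud (a) and one on the middle-to-right end stud (c), and I handed the job in at about 54 s. I saw no third post in any picture.

**How it went**
- **Tipping:** each post was pinched at its buttons and tipped up over its heel. The second was about 12° short of upright and had slid several centimetres, so I let it settle onto its sole and regripped it.
- **Stud a:** the first slide jammed. I pulled the foot back out level, regripped the post square, and it went home on the next try.
- **Fingertips:** they turned out to sit about 35–50 mm short of the reported tool point, depending on how far open they were. The first grasp closed above the post, and I corrected the heights after that.

**Last checks, from wrist pictures after release**
- **Feet:** both stand square to the rail, with the stud centred in each slot and the slot points within about 3 mm of the stud axes (limit 9 mm).
- **Nuts:** both worked out from the wing and tool angles, at about 2.97 rad (a) and 2.93 rad (c), against the required 2.5. The automatic angle reading for nut a in the final picture was unusable, so its figure dates from just after I tightened it. For nut c, my code's two readings came out 3–6° lower than the wing angle in the picture.
- **Clearance:** the gripper was open and well clear of everything at hand-in. I saw no sign that the spool or cutters had been moved, but I did not measure them again at the end.

The wrist joint (joint 6) came within about 0.003 rad of its lower limit while I turned nut c, without passing it in any reading.

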